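Turn a welded foot plate over against the platen and set it on the fence

TASK

The steel foot plate lies on the bench with its two tube stubs underneath. Slide it to the long side face of the aluminium platen opposite its fence, lever it up on edge there and lower it over onto the platen without letting it fall, so that it lies flat with the tubes up; then slide it along until the edge nearer the tubes is flush against the fence all along. Leave the other things on the bench as they are.

Things in the scene. Friction and masses are not known exactly. Their poses are not given: they have to be found in the camera images.
- platen: Fixed flat aluminium slab on the bench, 250 mm (its x) by 172 mm (y = 0 to 172), top 12 mm above the bench, steel fence bar on top of its far long edge. Origin: at bench height, middle of the long side face that looks to its -y. That face (vertical plane y = 0, 12 mm high) is the wall to lever against. z is up.
- foot_plate: Loose steel plate 130 mm (x) by 120 mm (y) by 6 mm, 0.6 to 0.95 kg, two upright tube stubs (32 mm diameter, 30 mm long) welded on one face at x = -38 and +38, y = +32 mm, 44 mm free between them. Origin: centre of the plain face; z points out of the tube face: plate z = 0 to 6, tubes z = 6 to 36 mm. Centre of mass about 5 mm from the middle towards the tubes.
- tube_edge_a (a point): On the foot plate: plain-face corner at plate x = -65, y = +60, z = 0 mm, one end of the edge nearer the tubes. At the start (tubes down) this edge is raised, away from the platen: the plate slopes at 0.37 rad and the raised edge's lower corner is 44 mm above the bench.
- tube_edge_b (a point): On the foot plate: plain-face corner at plate x = +65, y = +60, z = 0 mm, the other end of the edge nearer the tubes. Past upright the plate leans on the top of the platen's side face, and while it is lowered its plain edge may slide back from the face by up to about 25 mm. Upright, it tips over by itself only beyond about 7 degrees of lean.
- plain_edge (a point): On the foot plate: middle of the plain edge, on the plain face (plate x = 0, y = -60, z = 0 mm). At the start this edge lies on the bench, on the side towards the platen's side face. Pushed level towards the platen at its raised edge, the plate slides, and tips up about this edge once that meets the side face.
- pipe_offcut: Bystander: loose upright piece of round pipe, 48 mm diameter, 45 mm high. Origin at the centre of its foot.
- square_tube: Bystander: loose upright square tube, 35 mm wide, 60 mm high. Origin at the centre of its foot.
- angle_offcut: Bystander: loose piece of angle iron 140 x 40 x 40 mm. Origin at the centre of its foot.
- tin_can: Bystander: open tin can, 100 mm diameter, 115 mm high. Origin at the centre of its foot.
- flask: Bystander: aluminium bottle, 68 mm diameter, 210 mm high. Origin at the centre of its foot.
- hammer: Bystander: hammer lying on the bench.
- wire_brush: Bystander: brush lying on the bench.
- magnet_block: Bystander: red block 50 x 50 x 36 mm. Origin at the centre of its foot.
- fence (a point): Middle of the fence face, at the level of the platen's top (platen x = 0, y = 155, z = 12 mm). The face is vertical, parallel to the platen's x and looks to its -y; the fence bar is 250 mm long, 12 mm thick, its top 26 mm above the bench.
There are look-alikes about, which are no part of the job. Leave any brown, pink or purple look-alike of the foot_plate alone.

How it is judged:
By the outcome, as a careful person would: the job done as asked, in the order asked, and still so for the second after the job is handed in, with the robot touching nothing.
It also fails if it takes over 70 s, if anything falls off the work surface, if the arm or the gripper's body presses on something with over 40 N, if the wrist force passes 120 N, or if a joint passes its speed limit or range.

ROBOT

A 6-joint arm with a two-finger parallel gripper is mounted at the origin on the work surface. World frame = base frame: x ahead of the robot, y to its left, z up, the work surface at z = 0. Lengths are in m, angles in rad, forces in N, time in s.
With the tool pointing down it reaches from about 0.25 to 0.775 m from the base axis. Payload 4 kg.
Tool frame: the origin (TCP) lies midway between the tips of the shut fingers; the grasp point (between the pads) lies 19 mm behind it (env.tcp_to_grasp is the distance from the TCP to the grasp point, in m); x points along the fingers, z is the direction in which the jaws open and shut, and the axes are right-handed (so a half turn about x gives the same grasp; the last joint's range is limited). The gripper opens to 85 mm and grips with 20 to 120 N. Pads are 22 mm wide; open, the fingers measure 114 mm over their backs; the gripper's body (76 mm by 85 mm) begins 54 mm behind the grasp point. The pads swing forward as they close: fully open they stand 13 mm farther back than shut.
Start: joints at [-1.211, 0.087, 1.371, -0, 1.684, -0.103], TCP at [0.246, -0.492, 0.231] pointing down, gripper open.
Joint ranges: [-3.1, 3.1], [-0.76, 2.03], [0.27, 2.55], [-1.08, 4.22], [0.17, 2.65], [-2.57, 2.57]. Speed limits (rad/s): [2.79, 2.79, 3.14, 3.14, 3.14, 3.14].

INTERFACE

Orientations are given as a unit quaternion [w, x, y, z].
In Python, from workcell import env, vision gives the robot as it stands.
- The arm moves only by the tool send_rows, never from a script. Its argument "commands" is a list of rows, each a list of 7 numbers: the closure in counts, from 0 (fully open) to 255 (shut), then the shift along the world's x, y, z in cm, then the turn, a rotation vector about the world's x, y, z in rad. A call has 1 to 12 rows; each row shifts and turns the commanded pose from where the row before left it; what a row does not reach is not made up. A row lasts 1/10 s, in which the tool goes at most 50 mm and 8.59 degrees, less where a joint would pass 70% of its speed; a pose out of reach is approached as far as the arm can. A call is refused whole if a number of a shift passes 5 or a number of a turn 0.15, either way. A call with a gripper value outside its range is refused whole. The fingers move at their own pace and stop on an object; the grip force is fixed at half the most. Time passes only in rows, so rows that do not move let the fingers close. It gives the time, the measured TCP pose, the force and the opening at its end, in the units of the state.
- env.get_state(): the state, without advancing time (a new reading comes with each control period).
- vision.grab_frame(name): name is "scene" or "top" or "wrist"; returns a dict with "frame" (400x640x3 uint8, red, green, blue), "range_z" (400x640 float32, m along the optical axis (not along the pixel's ray), 0 where there is no reading), "vfov" (degrees; the focal length in pixels is half the picture's height over the tangent of half this angle, whatever the lens; pixels are square), "cx", "cy" (the principal point, pixels), "rvec" (rotation vector, rad) and "tvec" (3), from world to camera coordinates, as OpenCV has them. Camera axes: x right, y down, z forward; pixel columns grow to the right and rows downward; lengths in m; the calibration is good to about 2 mm. A picture is of the moment at which its call begins.
- env.job_done(): hands the job in, once; it reports no verdict.
The state is a dict: "t": time; "qpos": joint angles; "qd": joint speeds; "effort": joint torques, N m; "ee_pos": TCP position; "orientation": TCP orientation; "force": force on the tool from outside, world axes, zero at the start; "ft_torque": the same for the moment, N m; "opening": finger opening in m.
Only numpy, scipy, OpenCV 4.12 (cv2) and the standard library are available. Lean on these libraries where they do the work, as an engineer would, in place of code of your own. Each camera call takes 0.05 s, during which the arm holds its last target. There are 200 camera calls.

## Working session

There is one attempt and no reset: what is moved stays moved. The work goes in short steps, Python scripts to look and compute and a tool call to move; the robot and the scene stay as the last step left them, time stands still between calls to the robot, and variables do not carry over. Pictures are saved under pics/ and viewed, about 8 in all and at most 12, crops included, and the job is handed in when it is done.

Besides the shell and the picture viewer there is one more tool, called after ">>>" as name(argument=value, ...) on one line, values as JSON. send_rows: Moves the arm, as the interface text tells. Its arguments: {"type":"object","properties":{"commands":{"type":"array"}},"required":["commands"]}

```bash
mkdir -p pics
cat > h.py <<'E'
from workcell import env, vision
import numpy as np, cv2
def grab(n):
    f=vision.grab_frame(n); h=f['frame'].shape[0]
    fl=h/2/np.tan(np.radians(f['vfov'])/2)
    R=cv2.Rodrigues(np.array(f['rvec'],float))[0]; t=np.array(f['tvec'],float).reshape(3)
    v,u=np.mgrid[0:h,0:f['frame'].shape[1]]
    z=f['range_z']; c=np.stack([(u-f['cx'])/fl*z,(v-f['cy'])/fl*z,z],-1)
    f['P']=(c-t)@R; f['P'][z==0]=np.nan; f['R']=R;f['t']=t;f['fl']=fl
    return f
def ray(f,u,v,zp):
    d=np.array([(u-f['cx'])/f['fl'],(v-f['cy'])/f['fl'],1])@f['R']; o=-f['t']@f['R']
    return o+d*(zp-o[2])/d[2]
def proj(f,p):
    c=np.atleast_2d(p)@f['R'].T+f['t']; return np.c_[c[:,0]/c[:,2]*f['fl']+f['cx'],c[:,1]/c[:,2]*f['fl']+f['cy']]
def save(f,n): cv2.imwrite('pics/'+n+'.png',f['frame'][:,:,::-1])
E
python3 - <<'E'
from h import *
a=grab('scene');b=grab('top')
save(a,'s0');save(b,'t0')
for f in(a,b): print(f['fl'],f['cx'],f['cy'],-f['t']@f['R'],f['R'].round(3).tolist(),np.isfinite(f['P'][...,0]).mean())
print(env.get_state())
E
```

```text
380.5225469742597 318.35968841789946 200.58024938952255 [ 1.01741723 -0.34402643  0.90693292] [[0.602, 0.799, -0.014], [0.643, -0.494, -0.584], [-0.474, 0.343, -0.811]] 0.99605859375
509.6525345518073 316.3169270036651 199.34638254344233 [ 0.28157352 -0.00929293  1.50186359] [[-0.02, -1.0, -0.017], [-0.989, 0.022, -0.143], [0.144, 0.014, -0.99]] 0.99610546875
{'t': 0.1, 'qpos': array([-1.21105973e+00,  8.79075363e-02,  1.37214289e+00,  4.57498177e-05,
        1.68360786e+00, -1.03113240e-01]), 'qd': array([ 0.00147309, -0.00346969, -0.00396877,  0.0004533 ,  0.00028603,
       -0.00029689]), 'effort': array([ 2.86356459e-03, -3.53016114e+01, -3.14218318e+01,  4.65657524e-05,
        7.98217370e-03,  1.84346635e-05]), 'ee_pos': array([ 0.2454149 , -0.49169717,  0.23022156]), 'orientation': array([ 0.60078483,  0.37244501,  0.60192167, -0.37152739]), 'force': array([-0.47184182,  0.55062616,  0.29557812]), 'ft_torque': array([0.03277245, 0.0309297 , 0.00891394]), 'opening': 0.08547522477989433}
```

View pics/s0.png

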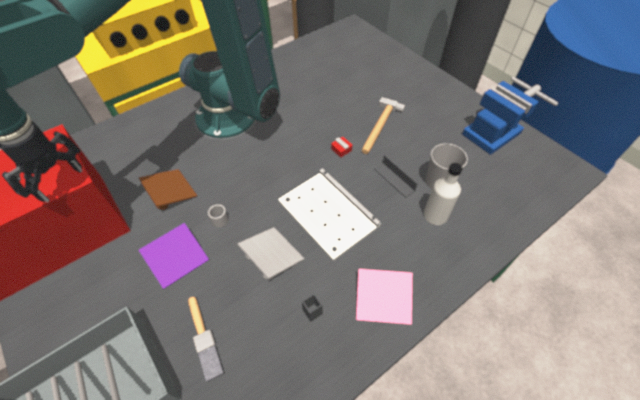

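View pics/t0.png

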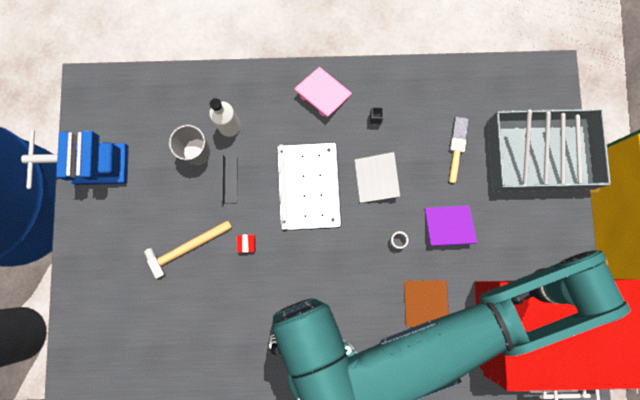

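The grey plate at scene (270,252) / top (377,177) is the foot plate. The look-alikes are brown at scene (168,188), purple (173,254) and pink (385,296), all to be left alone. The platen is at scene (328,213) with its fence on the far (+y) side, and the plate is on its -y side. Next I'll measure and check a close crop.

Run:
```python
from h import *
b=grab('top'); a=grab('scene')
def pc(f,u,v): return f['P'][v,u].round(4)
hsv=cv2.cvtColor(b['frame'],cv2.COLOR_RGB2HSV)
P=b['P']
def reg(f,m):
    n,l,st,c=cv2.connectedComponentsWithStats(m.astype(np.uint8)); i=1+np.argmax(st[1:,4]); return l==i
g=b['frame'].min(2)
win=np.zeros(g.shape,bool); win[145:208,348:407]=1
m=reg(b,(g>120)&win&(hsv[...,1]<60))
cs=max(cv2.findContours(m.astype(np.uint8),0,2)[0],key=cv2.contourArea)
r=cv2.minAreaRect(cs); box=cv2.boxPoints(r); print('plate',r,box.tolist())
pts=P[cv2.erode(m.astype(np.uint8),np.ones((5,5)))>0]; A=np.c_[pts[:,:2],np.ones(len(pts))]
k=np.linalg.lstsq(A,pts[:,2],rcond=None)[0]; print('plane z=ax+by+c',k, 'res',np.std(A@k-pts[:,2]))
o=-b['t']@b['R']
for u,v in box:
    d=np.array([(u-b['cx'])/b['fl'],(v-b['cy'])/b['fl'],1])@b['R']
    s=(k[2]+k[0]*o[0]+k[1]*o[1]-o[2])/(d[2]-k[0]*d[0]-k[1]*d[1]); print((o+s*d).round(4))
win=np.zeros(g.shape,bool); win[135:238,270:346]=1
m=reg(b,(g>150)&win)
cs=max(cv2.findContours(m.astype(np.uint8),0,2)[0],key=cv2.contourArea)
r=cv2.minAreaRect(cs); box=cv2.boxPoints(r); print('platen',r)
for u,v in box: print(u,v,ray(b,u,v,0.012).round(4),ray(b,u,v,0.026).round(4))
print('bench z',pc(b,440,100),pc(b,400,205),pc(b,310,210),'fence row', [pc(b,u,180)[1:] for u in range(274,292,2)])
for n,(u,v) in dict(pipe=(399,240),sq=(376,115),flask=(228,120),ang=(230,180),mag=(246,244)).items(): print(n,pc(b,u,v))
c1=cv2.resize(b['frame'][130:250,260:420],None,fx=4,fy=4,interpolation=2)
c2=cv2.resize(a['frame'][160:300,220:400],(640,498),interpolation=2)
cv2.imwrite('pics/c1.png',c2[:,:,::-1])
```

```text
plate ((376.9999694824219, 175.99998474121094), (57.99999237060547, 61.99999237060547), 0.0) [[347.9999694824219, 206.99998474121094], [347.9999694824219, 144.99998474121094], [405.9999694824219, 144.99998474121094], [405.9999694824219, 206.99998474121094]]
 ** On entry to DLASCL parameter number  4 had an illegal value
 ** On entry to DLASCL parameter number  4 had an illegal valueTraceback (most recent call last):
  File "<stdin>", line 14, in <module>
    x, resids, rank, s = _umath_linalg.lstsq(a, b, rcond,
                         ~~~~~~~~~~~~~~~~~~~^^^^^^^^^^^^^
                                             signature=signature)
                                             ^^^^^^^^^^^^^^^^^^^^
    raise LinAlgError("SVD did not converge in Linear Least Squares")
numpy.linalg.LinAlgError: SVD did not converge in Linear Least Squares
```

```bash
cat > m.py <<'E'
from h import *
def quad(f,x0,x1,y0,y1):
    g=cv2.cvtColor(f['frame'],cv2.COLOR_RGB2GRAY)[y0:y1,x0:x1]
    t,m=cv2.threshold(g,0,255,cv2.THRESH_OTSU)
    c=max(cv2.findContours(m,0,2)[0],key=cv2.contourArea)
    M=np.zeros(f['frame'].shape[:2],np.uint8); cv2.drawContours(M,[c+[x0,y0]],-1,1,-1)
    return t,c[:,0]+[x0,y0],M
E
python3 - <<'E'
from m import *
b=grab('top'); a=grab('scene'); P=b['P']
t,c,M=quad(b,346,409,143,210); r=cv2.minAreaRect(c); print('plate',t,r)
pts=P[(cv2.erode(M,np.ones((7,7)))>0)&np.isfinite(P[...,0])]; A=np.c_[pts[:,:2],np.ones(len(pts))]
k=np.linalg.lstsq(A,pts[:,2],rcond=None)[0]; print('plane',k,np.std(A@k-pts[:,2]),len(pts))
o=-b['t']@b['R']
q=cv2.approxPolyDP(c,6,True)[:,0]
for u,v in np.r_[q,cv2.boxPoints(r)]:
    d=np.array([(u-b['cx'])/b['fl'],(v-b['cy'])/b['fl'],1])@b['R']
    s=(k[2]+k[0]*o[0]+k[1]*o[1]-o[2])/(d[2]-k[0]*d[0]-k[1]*d[1]); print(u,v,(o+s*d).round(4))
t,c,M=quad(b,268,348,133,240); r=cv2.minAreaRect(c); print('platen',t,r)
for u,v in cv2.boxPoints(r): print(u,v,ray(b,u,v,0.012).round(4),ray(b,u,v,0.026).round(4))
print('bench',P[100,440],P[210,375],'platen',P[205,310],'fence', [P[180,u,1:].round(3).tolist() for u in range(274,292,2)])
for n,(u,v) in dict(pipe=(399,240),sq=(376,115),flask=(228,120),ang=(230,180),mag=(246,244)).items(): print(n,P[v,u].round(3))
c2=cv2.resize(a['frame'][160:300,220:400],(640,498),interpolation=2)
cv2.imwrite('pics/c1.png',c2[:,:,::-1])
E
```

```text
plate 182.0 ((376.6099853515625, 176.76998901367188), (44.97199630737305, 40.87077331542969), 81.8698959350586)
plane [ 0.03138193 -0.38491613 -0.05544516] 0.0034103217939664907 1251
393.0 152.0 [ 0.6274 -0.2153  0.0471]
355.0 159.0 [ 0.6187 -0.1068  0.0051]
360.0 201.0 [ 0.4912 -0.1176  0.0052]
399.0 196.0 [ 0.4973 -0.2271  0.0476]
353.1999816894531 157.39999389648438 [ 0.6241 -0.1016  0.0033]
393.6600036621094 151.6199951171875 [ 0.6283 -0.2172  0.0479]
400.0199890136719 196.13998413085938 [ 0.4966 -0.2299  0.0486]
359.5599670410156 201.91998291015625 [ 0.4885 -0.1163  0.0046]
platen 189.0 ((308.3441467285156, 185.8828125), (84.59432220458984, 59.92514419555664), 87.1375961303711)
276.30673 145.13469 [0.6653 0.1285 0.012 ] [0.6617 0.1272 0.026 ]
336.15714 142.14217 [ 0.6701 -0.0514  0.012 ] [ 0.6665 -0.0511  0.026 ]
340.38156 226.63094 [ 0.4157 -0.0573  0.012 ] [ 0.4144 -0.0569  0.026 ]
280.53116 229.62346 [0.4107 0.1183 0.012 ] [0.4095 0.1171 0.026 ]
bench [ 0.798928   -0.37272    -0.00385608] [ 0.46337746 -0.16101969  0.00500142] platen [0.48144422 0.03048536 0.01310062] fence [[0.138, -0.001], [0.131, 0.005], [0.126, -0.002], [0.119, 0.01], [0.111, 0.026], [0.106, 0.024], [0.101, 0.008], [0.095, 0.011], [0.089, 0.011]]
pipe [ 0.374 -0.229 -0.   ]
sq [ 0.756 -0.175 -0.002]
flask [0.709 0.251 0.134]
ang [ 0.565  0.27  -0.002]
mag [0.369 0.216 0.036]
```

View pics/c1.png

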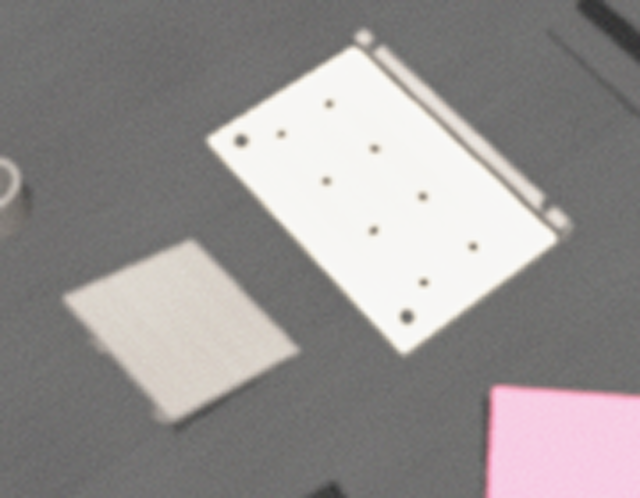

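The crop shows the grey plate at crop (180,330), sloping, with tube stubs showing under its raised edge at (95,345) and (165,412). The fence is on the platen's far edge, from (365,40) to (570,225). The choice is confirmed. Next I'll check wrist feasibility for pinching the raised edge between the tubes.

```bash
cat > k.py <<'E'
from h import *
from scipy.spatial.transform import Rotation as Ro
def Rq(q): return Ro.from_quat([q[1],q[2],q[3],q[0]])
def J(q): return Ro.from_euler('ZYZYZ',[q[0],q[1]+q[2],q[3],q[4],q[5]])
def fr(d,z):  # tool x=d, tool z=z
    d=np.array(d)/np.linalg.norm(d); z=np.array(z)-np.dot(z,d)*d; z/=np.linalg.norm(z)
    return Ro.from_matrix(np.c_[d,np.cross(z,d),z])
def go(p,R,s=None):
    s=s or env.get_state(); dp=(np.array(p)-s['ee_pos'])*100; rv=(R*Rq(s['orientation']).inv()).as_rotvec()
    print('shift cm',dp.round(2),'rot',rv.round(3),'|rot|',np.linalg.norm(rv).round(3),'rows>=',np.ceil(max(np.abs(dp).max()/5,np.linalg.norm(rv)/.149)))
def plate(yaw,th):  # d: from tube edge toward plain edge, n: plain-face normal; th slope 0.37..pi/2..pi
    h=np.array([-np.sin(yaw),np.cos(yaw),0]); zz=np.array([0,0,1.])
    return h*np.cos(th)-zz*np.sin(th), h*np.sin(th)+zz*np.cos(th)
def st():
    s=env.get_state(); print('t',round(s['t'],2),'p',s['ee_pos'].round(4),'q',s['qpos'].round(2),'F',s['force'].round(1),'M',s['ft_torque'].round(2),'op',round(s['opening'],4)); print(Rq(s['orientation']).as_matrix().round(3).tolist()); return s
E
python3 - <<'E'
from k import *
s=st(); C=J(s['qpos']).inv()*Rq(s['orientation']); print(C.as_matrix().round(2))
d,n=plate(.087,.37)
def wr(R,q1,q23):
    M=(Ro.from_euler('ZY',[q1,q23]).inv()*R*C.inv())
    e=M.as_euler('ZYZ'); return e.round(2), [e[0]+np.pi,-e[1],e[2]+np.pi]
for name,d,zs in (('pinch',d,n),('up',[0,0,-1],[0,1,0]),('tube',[0,1,0],[1,0,0]),('flat',[0,0,-1],[1,0,0])):
  for sg in(1,-1):
    for q1,q23 in((-.65,1.8),(-.3,1.6)): print(name,sg,q1,*wr(fr(d,sg*np.array(zs)),q1,q23))
go([.566,-.264,.0623],fr(*plate(.087,.37))); go([.566,-.264,.0623],fr(plate(.087,.37)[0],-plate(.087,.37)[1]))
E
```

```text
t 0.3 p [ 0.2455 -0.492   0.2309] q [-1.21  0.09  1.37  0.    1.68 -0.1 ] F [-0.3  0.5 -0.5] M [-0.    0.01 -0.08] op 0.0854
[[-0.0, 0.895, 0.446], [0.001, 0.446, -0.895], [-1.0, 0.0, -0.001]]Traceback (most recent call last):
  File "<stdin>", line 2, in <module>
  File "k.py", line 4, in J
    def J(q): return Ro.from_euler('ZYZYZ',[q[0],q[1]+q[2],q[3],q[4],q[5]])
                     ~~~~~~~~~~~~~^^^^^^^^^^^^^^^^^^^^^^^^^^^^^^^^^^^^^^^^^
  File "scipy/spatial/transform/_rotation.pyx", line 1413, in scipy.spatial.transform._rotation.Rotation.from_euler
ValueError: Expected axis specification to be a non-empty string of upto 3 characters, got ZYZYZ
```

```bash
sed -i "s/^def J.*/def J(q): return Ro.from_euler('ZYZ',[q[0],q[1]+q[2],q[3]])*Ro.from_euler('YZ',[q[4],q[5]])/" k.py
python3 - <<'E'
from k import *
s=env.get_state(); C=J(s['qpos']).inv()*Rq(s['orientation']); print(C.as_matrix().round(2))
d,n=plate(.087,.37)
def wr(R,q1,q23):
    M=(Ro.from_euler('ZY',[q1,q23]).inv()*R*C.inv())
    e=M.as_euler('ZYZ'); return e.round(2), 
for name,d,zs in (('pinch',d,n),('up',[0,0,-1],[0,1,0]),('tube',[0,1,0],[1,0,0]),('flat',[0,0,-1],[1,0,0])):
  for sg in(1,-1):
    for q1,q23 in((-.65,1.8),(-.3,1.6)): print(name,sg,q1,*wr(fr(d,sg*np.array(zs)),q1,q23))
go([.566,-.264,.0623],fr(*plate(.087,.37))); go([.566,-.264,.0623],fr(plate(.087,.37)[0],-plate(.087,.37)[1]))
E
```

```text
[[-0.  0. -1.]
 [ 0.  1.  0.]
 [ 1. -0. -0.]]
pinch 1 -0.65 [ 0.95  2.13 -2.13]
pinch 1 -0.3 [ 1.16  1.92 -1.75]
pinch -1 -0.65 [0.95 2.13 1.01]
pinch -1 -0.3 [1.16 1.92 1.4 ]
up 1 -0.65 [ 0.    1.34 -2.22]
up 1 -0.3 [-0.    1.54 -1.87]
up -1 -0.65 [0.   1.34 0.92]
up -1 -0.3 [0.   1.54 1.27]
tube 1 -0.65 [ 1.4   2.2  -0.29]
tube 1 -0.3 [ 1.56  1.87 -0.03]
tube -1 -0.65 [1.4  2.2  2.86]
tube -1 -0.3 [1.56 1.87 3.11]
flat 1 -0.65 [-0.    1.34 -0.65]
flat 1 -0.3 [-0.    1.54 -0.3 ]
flat -1 -0.65 [0.   1.34 2.49]
flat -1 -0.3 [0.   1.54 2.84]
shift cm [ 32.05  22.8  -16.86] rot [ 0.44  -1.56   2.323] |rot| 2.832 rows>= 20.0
shift cm [ 32.05  22.8  -16.86] rot [ 1.161  0.328 -0.329] |rot| 1.251 rows>= 9.0
```

>>> send_rows(commands=[[60,2,0.5,1,0.05,0.014,-0.014],[165,2.7,1.1,0.3,0.1,0.03,-0.03],[165,2.8,1.1,-0.2,0.1,0.03,-0.03],[165,2.8,1.1,-0.5,0.1,0.03,-0.03],[165,2.8,1.1,-1,0.1,0.03,-0.03],[165,2.8,1.1,-1,0.1,0.03,-0.03],[165,2.8,1.1,-1,0.1,0.03,-0.03],[165,2.8,1.1,-1,0.1,0.03,-0.03],[165,2.8,1.1,-1,0.1,0.03,-0.03],[165,2.8,1.1,-1,0.1,0.025,-0.025],[165,2.8,1.1,-1,0.1,0.025,-0.025],[165,2.8,1.1,-1,0.1,0.025,-0.025]])

```text
t: 1.5
ee_pos: [0.5736, -0.366, 0.1566]
orientation: [0.136, 0.66, 0.728, -0.128]
force: [0.2, -0.3, -0.8]
opening: 0.0304
```

Run:
```python
from k import *
s=st(); d,n=plate(.087,.37); R=fr(d,-n)
go([.566,-.264,.0623],R,s); go(np.array([.5603,-.199,.037]),R,s)
b=grab('scene'); save(b,'s1')
```

```text
t 1.5 p [ 0.5736 -0.366   0.1566] q [-0.9   1.08  0.47  0.97  2.48  1.09] F [ 0.2 -0.3 -0.8] M [-0.5  -0.07 -0.02] op 0.0304
[[-0.092, 0.995, 0.03], [0.926, 0.096, -0.366], [-0.367, -0.006, -0.93]]
shift cm [-0.76 10.2  -9.43] rot [ 0.006 -0.006 -0.01 ] |rot| 0.013 rows>= 3.0
shift cm [ -1.33  16.7  -11.96] rot [ 0.006 -0.006 -0.01 ] |rot| 0.013 rows>= 4.0
```

>>> send_rows(commands=[[165,-0.2,2.5,-2.4,0.006,-0.006,-0.01],[165,-0.2,2.5,-2.4,0,0,0],[165,-0.2,2.6,-2.4,0,0,0],[165,-0.2,2.6,-2.2,0,0,0],[165,0,0,0,0,0,0],[165,0,0,0,0,0,0]])

```text
t: 2.15
ee_pos: [0.5643, -0.2635, 0.0629]
orientation: [0.137, 0.663, 0.725, -0.125]
force: [-0.8, -1.6, 0.6]
opening: 0.03
```

Run:
```python
from k import *
s=st(); d,n=plate(.087,.37); R=fr(d,-n)
go(np.array([.5603,-.199,.037]),R,s)
b=grab('wrist'); a=grab('scene')
c=cv2.resize(a['frame'][180:320,180:360],(514,400),interpolation=2)
cv2.imwrite('pics/w1.png',np.hstack([cv2.resize(b['frame'],(286,179))[:,:,::-1].repeat(1,0),]) if 0 else c[:,:,::-1])
# depth of plate near raised edge from scene
P=a['P'];
```

```text
t 2.15 p [ 0.5643 -0.2635  0.0629] q [-0.83  0.94  0.91  0.79  2.23  0.83] F [-0.8 -1.6  0.6] M [-0.52 -0.06  0.03] op 0.03
[[-0.083, 0.996, 0.032], [0.928, 0.089, -0.363], [-0.364, 0.0, -0.931]]
shift cm [-0.4   6.45 -2.59] rot [ 0.003  0.    -0.002] |rot| 0.003 rows>= 2.0
```

View pics/w1.png

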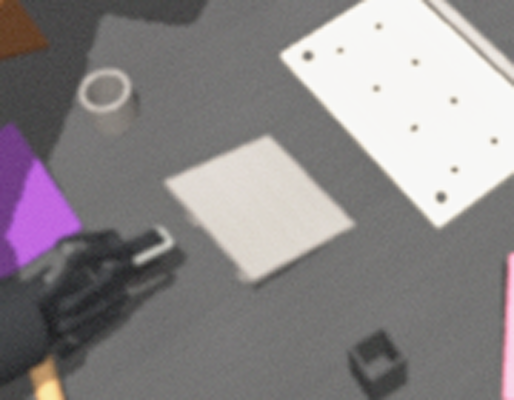

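The gripper at crop (150,250) is lined up with the raised edge's middle at (210,230), with nothing touching. I'll advance and pinch.

>>> send_rows(commands=[[165,-0.07,1.2,-0.48,0,0,0],[165,-0.07,1.2,-0.48,0,0,0],[165,-0.07,1.1,-0.44,0,0,0],[165,-0.07,1.0,-0.4,0,0,0],[165,-0.06,1.0,-0.4,0,0,0],[165,-0.06,0.95,-0.4,0,0,0],[165,0,0,0,0,0,0]])

```text
t: 2.95
ee_pos: [0.5611, -0.1991, 0.0383]
orientation: [0.139, 0.663, 0.725, -0.125]
force: [-0.7, 0.3, -0.7]
opening: 0.0302
```

Run:
```python
from k import *
s=st(); d,n=plate(.087,.37); R=fr(d,-n)
go(np.array([.5603,-.199,.037]),R,s)
```

```text
t 2.95 p [ 0.5611 -0.1991  0.0383] q [-0.78  0.88  1.08  0.78  2.11  0.77] F [-0.7  0.3 -0.7] M [-0.45 -0.03 -0.03] op 0.0302
[[-0.081, 0.996, 0.035], [0.927, 0.089, -0.365], [-0.367, 0.003, -0.93]]
shift cm [-0.08  0.01 -0.13] rot [ 0.005  0.003 -0.002] |rot| 0.007 rows>= 1.0
```

No contact. Closing.

>>> send_rows(commands=[[255,0,0,0,0,0,0],[255,0,0,0,0,0,0],[255,0,0,0,0,0,0],[255,0,0,0,0,0,0]])

```text
t: 3.35
ee_pos: [0.5612, -0.2002, 0.0378]
orientation: [0.139, 0.664, 0.724, -0.126]
force: [0.1, 1.8, -3.8]
opening: 0.0046
```

Run:
```python
from k import *
from m import quad
s=st()
b=grab('top');a=grab('scene');save(b,'t2');save(a,'s2')
t,c,M=quad(b,268,348,133,240)
# platen side edge (world -y): rightmost contour pts per row
for nm,sel,z in (('wall',max,.012),('fence',min,.026)):
    pp=[]
    for v in range(152,222):
        us=c[c[:,1]==v,0]
        if len(us): pp.append(ray(b,sel(us)+(.5 if nm=='wall' else -.5),v,z))
    pp=np.array(pp); k=np.polyfit(pp[:,0]-.543,pp[:,1],1); print(nm,k,len(pp),np.std(np.polyval(k,pp[:,0]-.543)-pp[:,1]))
# scene: wall line by depth step? use edge brightness
t,c,M=quad(a,272,384,165,262)
q=cv2.approxPolyDP(cv2.convexHull(c.reshape(-1,1,2)),4,True)[:,0]; print([(u.tolist(),ray(a,*u,.012).round(4).tolist()) for u in q])
```

```text
t 3.35 p [ 0.5612 -0.2002  0.0378] q [-0.78  0.88  1.08  0.78  2.11  0.77] F [ 0.1  1.8 -3.8] M [-0.78 -0.01 -0.05] op 0.0046
[[-0.08, 0.996, 0.035], [0.926, 0.088, -0.367], [-0.368, 0.002, -0.93]]
wall [-0.01574587  0.03138787] 16 0.08629902613148067
fence [-0.4071177   0.04361107] 16 0.07962810057659225
[([318, 173], [0.4114, 0.0959, 0.012]), ([332, 177], [0.4499, 0.12, 0.012]), ([372, 215], [0.6271, 0.1239, 0.012]), ([376, 226], [0.6611, 0.1083, 0.012]), ([333, 259], [0.6684, -0.0485, 0.012]), ([278, 199], [0.4189, -0.0556, 0.012])]
```

>>> send_rows(commands=[[255,0,0.3,0.05,0,0,-0.01],[255,0,0.6,0,0,0,-0.01],[255,0,0.6,0,0,0,-0.01],[255,0,0.6,0,0,0,-0.01],[255,0,0.6,0,0,0,-0.01],[255,0,0.6,0,0,0,-0.008],[255,0,0.6,0,0,0,0],[255,0,0.6,0,0,0,0],[255,0,0.5,0,0,0,0],[255,0,0.2,0,0,0,0],[255,0,0,0,0,0,0]])

```text
t: 4.55
ee_pos: [0.5595, -0.1467, 0.0374]
orientation: [0.131, 0.685, 0.705, -0.128]
force: [-0.3, -2.8, 1.3]
opening: 0.0048
```

Run:
```python
from k import *
s=st()
b=grab('top')
cv2.imwrite('pics/t3.png',cv2.resize(b['frame'][130:240,270:420],(750,550),interpolation=2)[:,:,::-1])
```

```text
t 4.55 p [ 0.5595 -0.1467  0.0374] q [-0.75  0.79  1.24  0.83  2.01  0.78] F [-0.3 -2.8  1.3] M [-0.21  0.03 -0.04] op 0.0048
[[-0.027, 1.0, 0.01], [0.932, 0.029, -0.361], [-0.361, -0.001, -0.933]]
```

View pics/t3.png

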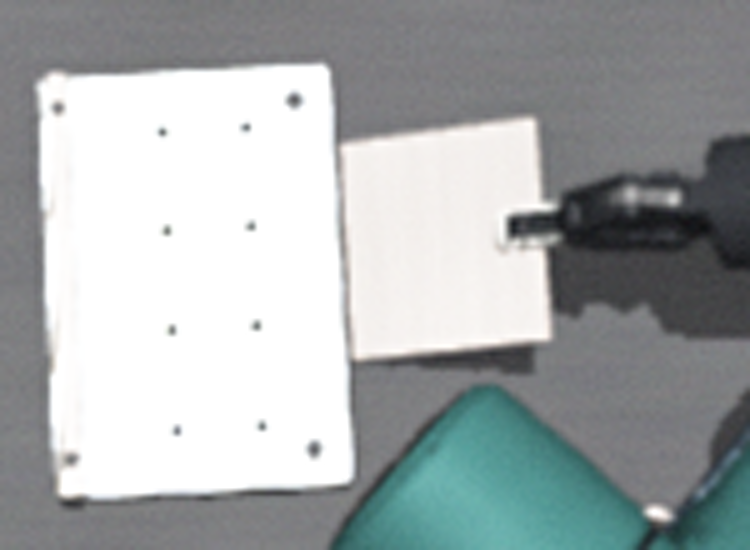

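The plate's low edge at crop (342,145)–(354,360) is parallel to the platen side, with a gap of about 3–5 mm. The pinch at (525,228) is central. I'll creep into contact.

>>> send_rows(commands=[[255,0,0.12,0,0,0,0],[255,0,0.12,0,0,0,0],[255,0,0.12,0,0,0,0],[255,0,0,0,0,0,0]])

```text
t: 5.0
ee_pos: [0.56, -0.144, 0.0375]
orientation: [0.133, 0.685, 0.705, -0.129]
force: [-0.5, -5.7, 2.1]
opening: 0.0049
```

Run:
```python
from k import *
s=st()
```

```text
t 5.0 p [ 0.56   -0.144   0.0375] q [-0.74  0.79  1.24  0.82  2.    0.78] F [-0.5 -5.7  2.1] M [-0.37  0.    0.17] op 0.0049
[[-0.027, 1.0, 0.011], [0.931, 0.029, -0.364], [-0.364, 0.0, -0.931]]
```

>>> send_rows(commands=[[255,0,0.1,0,0,0,0],[255,0,0.1,0,0,0,0],[255,0,0,0,0,0,0]])

```text
t: 5.3
ee_pos: [0.5601, -0.1421, 0.0375]
orientation: [0.133, 0.685, 0.705, -0.129]
force: [-0.7, -5.0, 2.5]
opening: 0.0048
```

Run:
```python
from k import *
s=st()
```

```text
t 5.3 p [ 0.5601 -0.1421  0.0375] q [-0.74  0.79  1.25  0.83  2.    0.78] F [-0.7 -5.   2.5] M [-0.36 -0.01  0.1 ] op 0.0048
[[-0.027, 1.0, 0.011], [0.931, 0.029, -0.364], [-0.364, 0.0, -0.931]]
```

>>> send_rows(commands=[[255,0,0.1,0,0,0,0],[255,0,0.1,0,0,0,0],[255,0,0,0,0,0,0]])

```text
t: 5.6
ee_pos: [0.5602, -0.1406, 0.0375]
orientation: [0.133, 0.685, 0.705, -0.129]
force: [-0.2, -7.5, 2.3]
opening: 0.0045
```

Run:
```python
from k import *
s=st()
```

```text
t 5.6 p [ 0.5602 -0.1406  0.0375] q [-0.74  0.78  1.25  0.83  2.    0.78] F [-0.2 -7.5  2.3] M [-0.44  0.08  0.19] op 0.0045
[[-0.026, 1.0, 0.011], [0.931, 0.029, -0.365], [-0.365, 0.001, -0.931]]
```

>>> send_rows(commands=[[255,0,0.1,0,0,0,0],[255,0,0.1,0,0,0,0],[255,0,0,0,0,0,0]])

```text
t: 5.9
ee_pos: [0.5603, -0.1405, 0.0377]
orientation: [0.135, 0.685, 0.704, -0.13]
force: [-1.1, -14.3, 1.9]
opening: 0.0048
```

Run:
```python
from k import *
s=st()
th=np.arctan2(.365,.931)
print(th)
# arc table: TCP at s from plain edge, bottom corner on bench, plain corner at wall
sv=.0965; z0=np.array([.5574,-.052])
def tcp(th,yaw=.028):
    h=np.array([-np.sin(yaw),np.cos(yaw),0]); d,n=plate(yaw,th)
    return -h*.003*np.sin(th)+np.array([0,0,.003*np.cos(th)])-d*sv
p0=tcp(.37); prev=p0
for i in range(1,13): 
    t=.37+i*.1; p=tcp(t); print(round(t,2),((p-prev)*100).round(2),((p-p0)*100).round(2)); prev=p
```

```text
t 5.9 p [ 0.5603 -0.1405  0.0377] q [-0.74  0.78  1.25  0.83  2.    0.78] F [ -1.1 -14.3   1.9] M [-0.74  0.12  0.38] op 0.0048
[[-0.025, 1.0, 0.011], [0.93, 0.027, -0.368], [-0.368, 0.001, -0.93]]
0.3736355474443122
0.47 [-0.01  0.37  0.87] [-0.01  0.37  0.87]
0.57 [-0.01  0.45  0.82] [-0.02  0.82  1.69]
0.67 [-0.02  0.54  0.77] [-0.04  1.35  2.46]
0.77 [-0.02  0.61  0.71] [-0.06  1.97  3.16]
0.87 [-0.02  0.68  0.64] [-0.07  2.65  3.8 ]
0.97 [-0.02  0.75  0.56] [-0.1   3.4   4.36]
1.07 [-0.02  0.81  0.48] [-0.12  4.21  4.84]
1.17 [-0.02  0.85  0.39] [-0.14  5.06  5.23]
1.27 [-0.03  0.9   0.3 ] [-0.17  5.96  5.54]
1.37 [-0.03  0.93  0.21] [-0.19  6.88  5.75]
1.47 [-0.03  0.95  0.12] [-0.22  7.83  5.86]
1.57 [-0.03  0.96  0.02] [-0.25  8.79  5.88]
```

Contact with the wall at TCP y ≈ -0.1405 (14 N). I'll lever up, first half.

>>> send_rows(commands=[[255,0,-0.1,0.03,0,0,0],[255,-0.01,0.37,0.87,-0.1,-0.003,0],[255,-0.01,0.45,0.83,-0.1,-0.003,0],[255,-0.02,0.54,0.77,-0.1,-0.003,0],[255,-0.02,0.61,0.71,-0.1,-0.003,0],[255,0,0,0,0,0,0]])

```text
t: 6.5
ee_pos: [0.5604, -0.1196, 0.0712]
orientation: [0.275, 0.644, 0.663, -0.264]
force: [0.2, -8.6, -2.1]
opening: 0.0045
```

Run:
```python
from k import *
s=st()
```

```text
t 6.5 p [ 0.5604 -0.1196  0.0712] q [-0.64  0.5   1.37  0.61  1.78  0.87] F [ 0.2 -8.6 -2.1] M [-1.91  0.03  0.02] op 0.0045
[[-0.02, 0.999, 0.025], [0.709, 0.032, -0.705], [-0.705, 0.004, -0.709]]
```

>>> send_rows(commands=[[255,-0.02,0.62,0.64,-0.1,-0.003,0],[255,-0.02,0.72,0.56,-0.1,-0.003,0],[255,-0.02,0.78,0.48,-0.1,-0.003,0],[255,-0.02,0.84,0.39,-0.1,-0.003,0],[255,0,0,0,0,0,0]])

```text
t: 7.0
ee_pos: [0.5589, -0.0889, 0.09]
orientation: [0.4, 0.578, 0.598, -0.386]
force: [-0.1, -5.1, -3.7]
opening: 0.0051
```

Run:
```python
from k import *
s=st()
```

```text
t 7.0 p [ 0.5589 -0.0889  0.09  ] q [-0.46  0.29  1.47  0.34  1.57  1.05] F [-0.1 -5.1 -3.7] M [-1.65 -0.22 -0.16] op 0.0051
[[-0.012, 0.999, 0.032], [0.383, 0.034, -0.923], [-0.924, 0.001, -0.383]]
```

>>> send_rows(commands=[[255,-0.03,0.88,0.3,-0.1,-0.003,0],[255,-0.03,0.92,0.2,-0.1,-0.003,0],[255,-0.03,0.94,0.12,-0.1,-0.003,0],[255,-0.03,0.93,0.0,-0.093,-0.003,0],[255,0,0,0,0,0,0],[255,0,0,0,0,0,0]])

```text
t: 7.6
ee_pos: [0.5576, -0.0537, 0.0955]
orientation: [0.506, 0.493, 0.51, -0.491]
force: [0.7, -3.5, 3.2]
opening: 0.0049
```

Run:
```python
from k import *
s=st()
a=grab('scene'); cv2.imwrite('pics/s4.png',cv2.resize(a['frame'][120:300,200:420],(733,600),interpolation=2)[:,:,::-1])
```

```text
t 7.6 p [ 0.5576 -0.0537  0.0955] q [-0.2   0.18  1.54  0.    1.42  1.34] F [ 0.7 -3.5  3.2] M [-0.89 -0.32 -0.08] op 0.0049
[[-0.003, 0.999, 0.032], [0.005, 0.032, -0.999], [-1.0, -0.002, -0.005]]
```

View pics/s4.png

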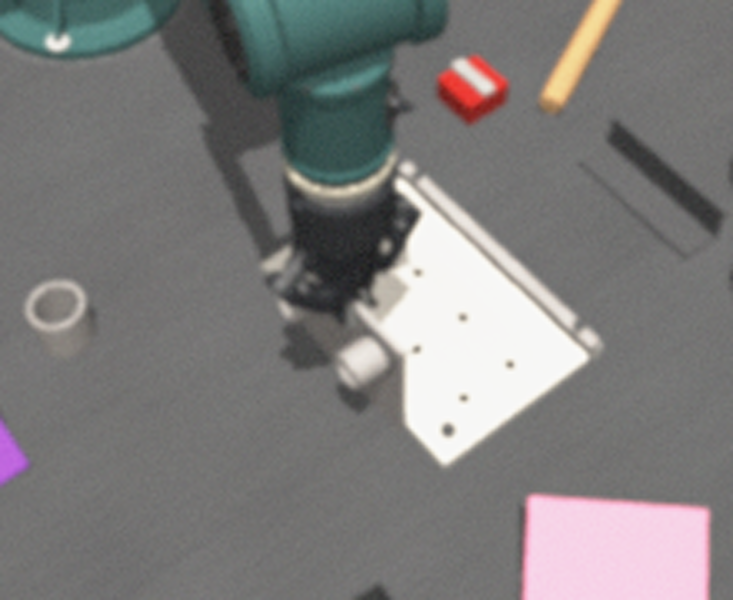

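The plate stands upright against the platen's side: the visible tube points away at crop (362,360), and the gripper is above at (340,270). I'll release gently.

>>> send_rows(commands=[[255,0,-0.05,0.05,0,0,0],[225,0,0,0,0,0,0],[210,0,0,0,0,0,0],[200,0,0,0,0,0,0],[195,0,0,0,0,0,0],[195,0,0,0,0,0,0]])

```text
t: 8.25
ee_pos: [0.5578, -0.0533, 0.0973]
orientation: [0.507, 0.493, 0.509, -0.491]
force: [-0.0, -0.7, 0.2]
opening: 0.0201
```

Run:
```python
from k import *
s=st()
a=grab('scene');P=a['P'][120:300,200:420].reshape(-1,3)
m=(abs(P[:,0]-.56)<.08)&(P[:,1]>-.075)&(P[:,1]<-.02)&(P[:,2]>.03)&(P[:,2]<.117); print(m.sum(), np.c_[P[m][:,1:]].round(3)[::max(1,m.sum()//25)].tolist())
```

```text
t 8.25 p [ 0.5578 -0.0533  0.0973] q [-0.2   0.17  1.54  0.    1.42  1.34] F [-0.  -0.7  0.2] M [-0.03 -0.01 -0.01] op 0.0201
[[0.0, 1.0, 0.031], [0.004, 0.031, -1.0], [-1.0, 0.001, -0.004]]
327 [[-0.066, 0.117], [-0.042, 0.109], [-0.043, 0.117], [-0.043, 0.102], [-0.061, 0.03], [-0.06, 0.031], [-0.06, 0.035], [-0.059, 0.036], [-0.059, 0.036], [-0.06, 0.038], [-0.06, 0.039], [-0.06, 0.034], [-0.06, 0.034], [-0.074, 0.104], [-0.067, 0.106], [-0.061, 0.113], [-0.073, 0.104], [-0.066, 0.097], [-0.06, 0.095], [-0.074, 0.092], [-0.059, 0.059], [-0.059, 0.08], [-0.058, 0.04], [-0.054, 0.06], [-0.057, 0.042], [-0.057, 0.032]]
```

>>> send_rows(commands=[[195,0,0,0.5,0,0,0],[195,0,0,1,0,0,0],[195,0,0,1.5,0,0,0],[180,0,0,2,0,0,0],[165,0,0,2.5,0,0,0],[165,0,-1,3,0,0,0],[150,0,-3,1,0,0,0],[120,0,-4,0,0,0,0],[88,0,-4,0,0,0,0],[88,0,-3,0,0,0,0]])

```text
t: 9.3
ee_pos: [0.5582, -0.2058, 0.2146]
orientation: [0.508, 0.494, 0.507, -0.491]
force: [0.0, -0.2, -0.3]
opening: 0.0563
```

Run:
```python
from k import *
s=st()
go([.599,-.2,.16],fr([-.03,1,0],[1,.03,0]))
a=grab('scene'); cv2.imwrite('pics/s5.png',cv2.resize(a['frame'][120:300,200:420],(733,600),interpolation=2)[:,:,::-1])
```

```text
t 9.3 p [ 0.5582 -0.2058  0.2146] q [-0.45  0.19  1.29  0.    1.66  1.09] F [ 0.  -0.2 -0.3] M [-0.02 -0.02  0.  ] op 0.0563
[[0.004, 1.0, 0.03], [0.002, 0.03, -1.0], [-1.0, 0.004, -0.001]]
shift cm [ 4.08  0.58 -5.46] rot [ 1.241 -1.17   1.21 ] |rot| 2.091 rows>= 15.0
```

View pics/s5.png

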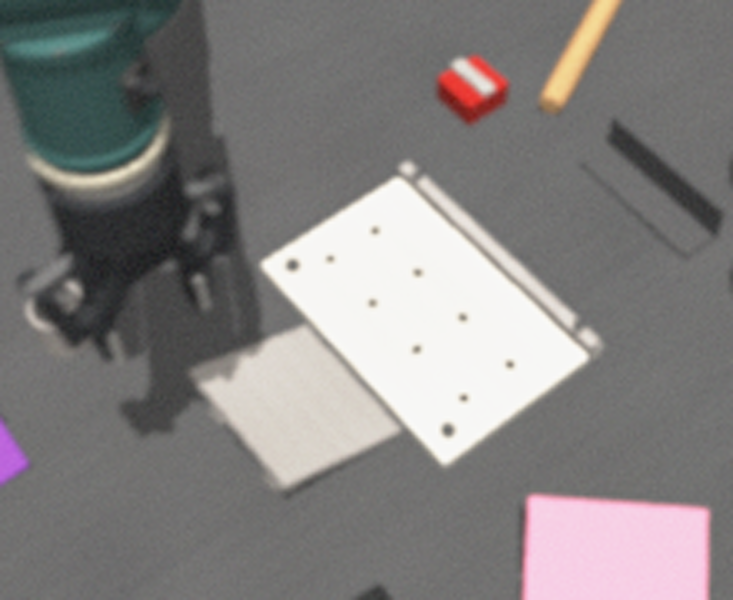

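The plate dropped back onto its tubes: it is now sloped at the wall, at crop (300,410), where it started levering. So upright isn't free-standing, because the tubes pull the centre of mass back. In the new plan I'll grip one tube crosswise from under the raised edge (jaws along x). I'll lever up holding it, then lay the plate over with the tube pivoting in the pads, so it is held throughout. First I'll move clear and measure again.

Run:
```python
from k import *
d,n=plate(.03,.45)
go([.6,-.34,.17],fr(d,[1,.03,0]))
```

```text
shift cm [  4.23 -12.97  -4.4 ] rot [ 0.896 -0.844  1.395] |rot| 1.86 rows>= 13.0
```

>>> send_rows(commands=[[88,0,-2,1,0,0,0],[88,0.3,-1,0,0.064,-0.06,0.1],[88,0.3,-1,0,0.064,-0.06,0.1],[88,0.3,-1,0,0.064,-0.06,0.1],[88,0.3,-1,0,0.064,-0.06,0.1],[88,0.3,-1,0,0.064,-0.06,0.1],[88,0.3,-1,0,0.064,-0.06,0.1],[88,0.3,-1,0,0.064,-0.06,0.1],[88,0.3,-1,-0.5,0.064,-0.06,0.1],[88,0.3,-1,-0.5,0.064,-0.06,0.1],[88,0.4,-1,-1,0.064,-0.06,0.1],[88,0.4,-1,-1,0.064,-0.06,0.1]])

```text
t: 10.55
ee_pos: [0.5929, -0.3347, 0.1941]
orientation: [0.62, 0.421, 0.63, 0.203]
force: [-0.2, -1.2, 0.0]
opening: 0.0557
```

>>> send_rows(commands=[[88,0.4,0,-1,0.064,-0.06,0.1],[88,0.4,0,-1,0.064,-0.06,0.1],[88,0,0,-0.4,0.064,-0.06,0.09]])

```text
t: 10.85
ee_pos: [0.601, -0.3339, 0.1678]
orientation: [0.594, 0.363, 0.605, 0.387]
force: [0.0, -0.1, -0.4]
opening: 0.0558
```

Run:
```python
from k import *
s=st(); b=grab('top'); a=grab('scene')
d,n=plate(.03,.45); go([.6,-.34,.17],fr(d,[1,.03,0]))
cv2.imwrite('pics/t6.png',cv2.resize(b['frame'][130:240,270:420],(750,550),interpolation=2)[:,:,::-1])
P=b['P']
# plate plane points
m=(P[...,0]>.48)&(P[...,0]<.64)&(P[...,1]>-.175)&(P[...,1]<-.06)&(P[...,2]>.003)&(b['frame'].min(2)>185)
m=cv2.erode(m.astype(np.uint8),np.ones((3,3)))>0
p=P[m]; k=np.linalg.lstsq(np.c_[p[:,:2],np.ones(len(p))],p[:,2],rcond=None)[0]; print('plane',k,len(p), p.min(0).round(3),p.max(0).round(3))
ys,xs=np.where(m); print(xs.min(),xs.max(),ys.min(),ys.max())
```

```text
t 10.85 p [ 0.601  -0.3339  0.1678] q [-0.86  0.98  0.58  0.92  2.36 -0.49] F [ 0.  -0.1 -0.4] M [-0.41 -0.02 -0.03] op 0.0558
[[-0.031, -0.02, 0.999], [0.899, 0.437, 0.036], [-0.437, 0.899, 0.004]]
shift cm [-0.14 -0.68  0.72] rot [-0.001 -0.004 -0.003] |rot| 0.005 rows>= 1.0
plane [ 0.01745844 -0.38453827 -0.02635815] 1375 [ 0.496 -0.167  0.003] [ 0.622 -0.063  0.054]
341 378 155 199
```

View pics/t6.png

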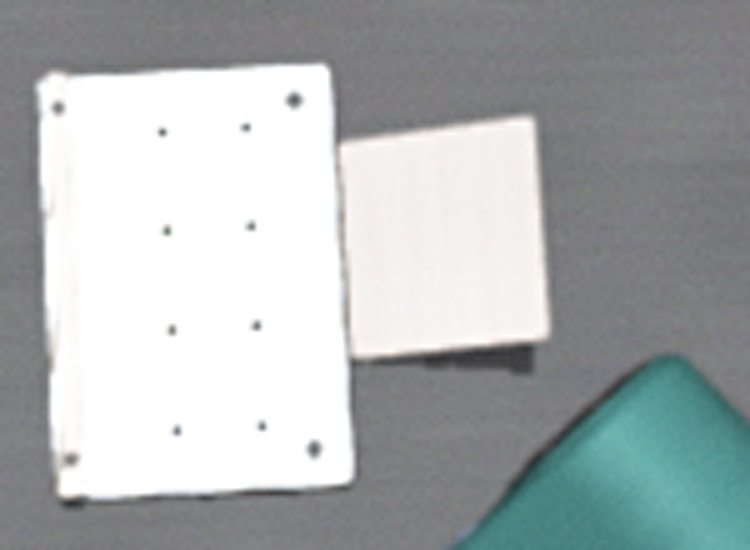

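The plate (crop 340–550, 118–355) is unchanged in yaw, about 3–4 mm from the wall, and nothing else has moved. I'll go to the pre-grasp for the +x tube.

>>> send_rows(commands=[[100,-0.02,2.7,-2.8,0.012,0,0],[100,-0.02,2.7,-2.8,0,0,0],[100,-0.02,2.7,-2.8,0,0,0],[100,-0.02,2.7,-2.8,0,0,0],[100,0,0,0,0,0,0],[100,0,0,0,0,0,0]])

```text
t: 11.55
ee_pos: [0.6003, -0.2252, 0.0582]
orientation: [0.592, 0.367, 0.603, 0.388]
force: [0.0, -0.2, 1.0]
opening: 0.0518
```

Run:
```python
from k import *
s=st()
d,n=plate(.03,.45); R=fr(d,[1,.03,0]); go([.5997,-.2256,.0557],R,s); go([.597,-.1356,.0122],R,s)
```

```text
t 11.55 p [ 0.6003 -0.2252  0.0582] q [-0.78  0.89  0.97  0.81  2.1  -0.7 ] F [ 0.  -0.2  1. ] M [-0.39 -0.06 -0.01] op 0.0518
[[-0.028, -0.017, 0.999], [0.902, 0.43, 0.033], [-0.43, 0.903, 0.003]]
shift cm [-0.06 -0.04 -0.25] rot [-0.006  0.003 -0.003] |rot| 0.007 rows>= 1.0
shift cm [-0.33  8.96 -4.6 ] rot [-0.006  0.003 -0.003] |rot| 0.007 rows>= 2.0
```

>>> send_rows(commands=[[100,-0.04,1.0,-0.7,-0.006,0,0],[100,-0.04,1.0,-0.5,0,0,0],[100,-0.04,1.0,-0.49,0,0,0],[100,-0.04,1.0,-0.49,0,0,0],[100,-0.04,1.0,-0.49,0,0,0],[100,-0.04,1.0,-0.49,0,0,0],[100,0,0,0,0,0,0]])

```text
t: 12.25
ee_pos: [0.5972, -0.1635, 0.0237]
orientation: [0.592, 0.367, 0.605, 0.387]
force: [0.7, 1.2, -0.4]
opening: 0.0516
```

Run:
```python
from k import *
s=st()
d,n=plate(.03,.45); R=fr(d,[1,.03,0]); go([.597,-.1356,.0122],R,s)
b=grab('scene'); cv2.imwrite('pics/s7.png',cv2.resize(b['frame'][190:290,220:350],(780,600),interpolation=2)[:,:,::-1])
```

```text
t 12.25 p [ 0.5972 -0.1635  0.0237] q [-0.72  0.84  1.12  0.8   1.98 -0.75] F [ 0.7  1.2 -0.4] M [-0.46 -0.03  0.02] op 0.0516
[[-0.03, -0.014, 0.999], [0.901, 0.432, 0.034], [-0.432, 0.902, -0.0]]
shift cm [-0.02  2.79 -1.15] rot [-0.003 -0.    -0.004] |rot| 0.005 rows>= 1.0
```

View pics/s7.png

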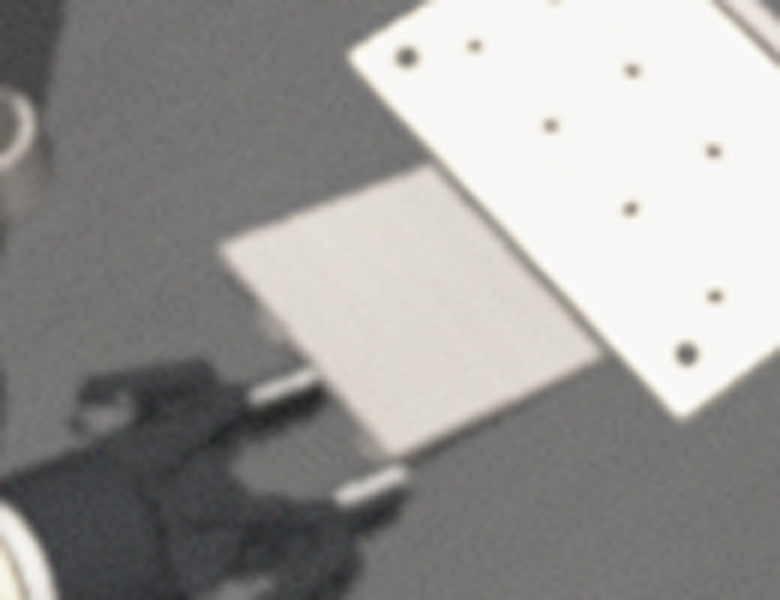

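The open fingers (tips at crop (318,378) and (405,470)) straddle the +x tube at (370,440) and sit below the raised edge. I'll go in and close.

>>> send_rows(commands=[[100,0,0.7,-0.29,0,0,0],[100,0,0.7,-0.29,0,0,0],[100,0,0.7,-0.29,0,0,0],[100,0,0.6,-0.25,0,0,0],[100,0,0,0,0,0,0]])

```text
t: 12.8
ee_pos: [0.5974, -0.1373, 0.0131]
orientation: [0.592, 0.366, 0.604, 0.387]
force: [-0.5, -0.2, 0.2]
opening: 0.052
```

Run:
```python
from k import *
s=st()
```

```text
t 12.8 p [ 0.5974 -0.1373  0.0131] q [-0.69  0.83  1.18  0.81  1.94 -0.76] F [-0.5 -0.2  0.2] M [-0.47 -0.01  0.03] op 0.052
[[-0.029, -0.015, 0.999], [0.901, 0.432, 0.033], [-0.433, 0.902, 0.001]]
```

>>> send_rows(commands=[[255,0,0,0,0,0,0],[255,0,0,0,0,0,0],[255,0,0,0,0,0,0],[255,0,0,0,0,0,0]])

```text
t: 13.2
ee_pos: [0.5977, -0.1388, 0.0138]
orientation: [0.593, 0.366, 0.604, 0.386]
force: [0.2, 0.1, 1.7]
opening: 0.0295
```

Run:
```python
from k import *
s=st()
```

```text
t 13.2 p [ 0.5977 -0.1388  0.0138] q [-0.69  0.83  1.18  0.81  1.94 -0.76] F [0.2 0.1 1.7] M [-0.31  0.08  0.1 ] op 0.0295
[[-0.028, -0.016, 0.999], [0.901, 0.433, 0.032], [-0.434, 0.901, 0.002]]
```

>>> send_rows(commands=[[255,0,0.1,0,0,0,0],[255,0,0.1,0,0,0,0],[255,0,0.1,0,0,0,0],[255,0,0,0,0,0,0]])

```text
t: 13.6
ee_pos: [0.598, -0.1367, 0.0138]
orientation: [0.594, 0.366, 0.604, 0.386]
force: [-0.2, -5.2, 1.4]
opening: 0.0293
```

Run:
```python
from k import *
s=st()
```

```text
t 13.6 p [ 0.598  -0.1367  0.0138] q [-0.69  0.83  1.18  0.81  1.93 -0.76] F [-0.2 -5.2  1.4] M [-0.59  0.11  0.3 ] op 0.0293
[[-0.027, -0.016, 1.0], [0.9, 0.435, 0.031], [-0.435, 0.9, 0.003]]
```

>>> send_rows(commands=[[255,0,0.1,0,0,0,0],[255,0,0.1,0,0,0,0],[255,0,0,0,0,0,0]])

```text
t: 13.9
ee_pos: [0.598, -0.1345, 0.0138]
orientation: [0.594, 0.366, 0.604, 0.386]
force: [-0.3, -5.7, 1.2]
opening: 0.0294
```

Run:
```python
from k import *
s=st()
```

```text
t 13.9 p [ 0.598  -0.1345  0.0138] q [-0.69  0.82  1.18  0.81  1.93 -0.76] F [-0.3 -5.7  1.2] M [-0.56  0.08  0.18] op 0.0294
[[-0.027, -0.016, 1.0], [0.9, 0.435, 0.031], [-0.435, 0.9, 0.003]]
```

>>> send_rows(commands=[[255,0,0.1,0,0,0,0],[255,0,0.1,0,0,0,0],[255,0,0,0,0,0,0]])

```text
t: 14.2
ee_pos: [0.598, -0.1339, 0.0138]
orientation: [0.595, 0.365, 0.604, 0.385]
force: [-1.1, -10.1, 1.7]
opening: 0.0297
```

Run:
```python
from k import *
s=st()
```

```text
t 14.2 p [ 0.598  -0.1339  0.0138] q [-0.69  0.82  1.19  0.81  1.93 -0.76] F [ -1.1 -10.1   1.7] M [-0.85  0.16  0.42] op 0.0297
[[-0.026, -0.016, 1.0], [0.899, 0.437, 0.03], [-0.437, 0.899, 0.003]]
```

>>> send_rows(commands=[[255,0,0.1,0,0,0,0],[255,0,0,0,0,0,0]])

```text
t: 14.4
ee_pos: [0.5981, -0.1338, 0.0138]
orientation: [0.595, 0.365, 0.604, 0.384]
force: [-1.1, -13.3, 2.1]
opening: 0.0297
```

Run:
```python
from k import *
s=st()
```

```text
t 14.4 p [ 0.5981 -0.1338  0.0138] q [-0.69  0.82  1.19  0.81  1.93 -0.76] F [ -1.1 -13.3   2.1] M [-1.    0.19  0.57] op 0.0297
[[-0.025, -0.016, 1.0], [0.898, 0.438, 0.03], [-0.438, 0.899, 0.004]]
```

Contact with the wall at TCP y ≈ -0.134. I'll compute the lever-up arc and the lay-over path: tube as pivot, plain face on the platen's top corner.

```bash
cat > arc.py <<'E'
import numpy as np
W=-.0488; v,w=.0824,.0232; vp,wp,t=.092,.0224,.0096
e=lambda th:np.array([-np.cos(th),np.sin(th)]); m=lambda th:np.array([-np.sin(th),-np.cos(th)])
def T1(th): return np.array([W,.006*np.cos(th)])+v*e(th)+w*m(th)
def T2(th):
    l=min(.012/np.sin(th),.026) if th<np.pi else .026
    return np.array([W,.012])+(vp-l)*e(th)+wp*m(th)+[0,-t]
if __name__=='__main__':
    a=np.r_[np.arange(.37,1.5,.08)]; p=T1(a[0])
    for x in a[1:]: q=T1(x); print(round(x,2),((q-p)*100).round(2),q.round(4)); p=q
    print('phase2')
    for x in np.arange(1.55,3.15,.08): q=T2(x); print(round(x,2),((q-p)*100).round(2),q.round(4)); p=q
    q=T2(np.pi); print('pi',((q-p)*100).round(2),q.round(4))
E
python3 arc.py
```

```text
0.45 [0.09 0.66] [-0.1331  0.0204]
0.53 [0.15 0.65] [-0.1316  0.0268]
0.61 [0.2  0.63] [-0.1296  0.0331]
0.69 [0.25 0.61] [-0.1271  0.0392]
0.77 [0.3  0.58] [-0.1241  0.045 ]
0.85 [0.35 0.55] [-0.1206  0.0506]
0.93 [0.4  0.52] [-0.1167  0.0558]
1.01 [0.44 0.49] [-0.1123  0.0606]
1.09 [0.48 0.45] [-0.1075  0.0651]
1.17 [0.52 0.41] [-0.1023  0.0692]
1.25 [0.55 0.36] [-0.0968  0.0728]
1.33 [0.58 0.31] [-0.091   0.0759]
1.41 [0.61 0.27] [-0.0849  0.0786]
1.49 [0.63 0.22] [-0.0786  0.0807]
phase2
1.55 [0.57 0.12] [-0.0729  0.0819]
1.63 [0.64 0.16] [-0.0664  0.0836]
1.71 [0.65 0.11] [-0.0599  0.0846]
1.79 [0.66 0.05] [-0.0533  0.0851]
1.87 [ 0.65 -0.02] [-0.0468  0.0849]
1.95 [ 0.65 -0.08] [-0.0403  0.0842]
2.03 [ 0.63 -0.14] [-0.034   0.0828]
2.11 [ 0.61 -0.19] [-0.028   0.0808]
2.19 [ 0.58 -0.25] [-0.0222  0.0783]
2.27 [ 0.54 -0.31] [-0.0168  0.0752]
2.35 [ 0.49 -0.36] [-0.0119  0.0716]
2.43 [ 0.43 -0.42] [-0.0077  0.0674]
2.51 [ 0.35 -0.46] [-0.0042  0.0628]
2.59 [ 0.25 -0.51] [-0.0017  0.0577]
2.67 [ 0.15 -0.54] [-0.0002  0.0523]
2.75 [ 0.38 -0.4 ] [0.0037 0.0483]
2.83 [ 0.35 -0.43] [0.0072 0.044 ]
2.91 [ 0.31 -0.46] [0.0103 0.0394]
2.99 [ 0.28 -0.48] [0.0131 0.0345]
3.07 [ 0.24 -0.5 ] [0.0154 0.0295]
pi [ 0.18 -0.47] [0.0172 0.0248]
```

>>> send_rows(commands=[[255,0,-0.12,0.03,0,0,0],[255,0,0.09,0.66,-0.08,-0.002,0],[255,0,0.15,0.65,-0.08,-0.002,0],[255,-0.01,0.2,0.63,-0.08,-0.002,0],[255,-0.01,0.25,0.61,-0.08,-0.002,0],[255,-0.01,0.3,0.58,-0.08,-0.002,0],[255,0,0,0,0,0,0]])

```text
t: 15.1
ee_pos: [0.5986, -0.1229, 0.0468]
orientation: [0.66, 0.235, 0.665, 0.258]
force: [1.0, -9.8, -0.7]
opening: 0.0294
```

Run:
```python
from k import *
s=st()
```

```text
t 15.1 p [ 0.5986 -0.1229  0.0468] q [-0.59  0.56  1.3   0.57  1.72 -0.67] F [ 1.  -9.8 -0.7] M [-1.83 -0.29 -0.02] op 0.0294
[[-0.019, -0.028, 0.999], [0.654, 0.756, 0.033], [-0.756, 0.654, 0.004]]
```

>>> send_rows(commands=[[255,-0.01,0.3,0.53,-0.08,-0.002,0],[255,-0.01,0.38,0.5,-0.08,-0.002,0],[255,-0.01,0.44,0.48,-0.08,-0.002,0],[255,-0.01,0.48,0.45,-0.08,-0.002,0],[255,-0.01,0.52,0.41,-0.08,-0.002,0],[255,0,0,0,0,0,0]])

```text
t: 15.7
ee_pos: [0.5977, -0.1004, 0.0699]
orientation: [0.696, 0.1, 0.7, 0.124]
force: [0.9, -7.4, 1.5]
opening: 0.0294
```

Run:
```python
from k import *
s=st()
```

```text
t 15.7 p [ 0.5977 -0.1004  0.0699] q [-0.41  0.37  1.4   0.29  1.52 -0.48] F [ 0.9 -7.4  1.5] M [-1.36 -0.38 -0.07] op 0.0294
[[-0.012, -0.032, 0.999], [0.313, 0.949, 0.034], [-0.95, 0.313, -0.001]]
```

>>> send_rows(commands=[[255,-0.01,0.47,0.34,-0.08,-0.002,0],[255,-0.01,0.53,0.3,-0.08,-0.002,0],[255,-0.01,0.58,0.27,-0.08,-0.002,0],[255,-0.01,0.62,0.22,-0.08,-0.002,0],[255,0,0,0,0,0,0]])

```text
t: 16.2
ee_pos: [0.597, -0.0776, 0.0804]
orientation: [0.705, -0.011, 0.709, 0.012]
force: [0.7, -3.7, 3.5]
opening: 0.0292
```

Run:
```python
from k import *
s=st()
```

```text
t 16.2 p [ 0.597  -0.0776  0.0804] q [-0.22  0.28  1.45  0.    1.42 -0.26] F [ 0.7 -3.7  3.5] M [-0.84 -0.31 -0.19] op 0.0292
[[-0.005, -0.033, 0.999], [0.001, 0.999, 0.033], [-1.0, 0.001, -0.005]]
```

Plate nearly upright with the tool straight down. Now the lay-over starts, with the tube pivoting in the pads.

>>> send_rows(commands=[[255,-0.02,0.5,0.15,0,0,0],[255,-0.02,0.6,0.16,0,0,0],[255,-0.02,0.65,0.12,0,0,0],[255,-0.02,0.65,0.06,0,0,0],[255,0,0,0,0,0,0]])

```text
t: 16.7
ee_pos: [0.5957, -0.0568, 0.0838]
orientation: [0.704, -0.01, 0.71, 0.011]
force: [1.5, -4.5, 0.5]
opening: 0.0295
```

Run:
```python
from k import *
s=st()
b=grab('top'); P=b['P']; m=(abs(P[...,0]-.56)<.09)&(P[...,1]>-.12)&(P[...,1]<.08)&(P[...,2]>.03)&(P[...,2]<.13)&(b['frame'].min(2)>120)
p=P[m]; print(m.sum(), p[::max(1,m.sum()//30)].round(3).tolist())
```

```text
t 16.7 p [ 0.5957 -0.0568  0.0838] q [-0.19  0.27  1.46  0.    1.42 -0.22] F [ 1.5 -4.5  0.5] M [-1.26 -0.36  0.07] op 0.0295
[[-0.007, -0.029, 1.0], [0.002, 1.0, 0.029], [-1.0, 0.002, -0.007]]
104 [[0.589, -0.036, 0.117], [0.585, -0.036, 0.111], [0.58, -0.038, 0.122], [0.574, -0.035, 0.121], [0.572, -0.038, 0.117], [0.569, -0.041, 0.117], [0.563, -0.038, 0.12], [0.561, -0.04, 0.116], [0.556, -0.038, 0.115], [0.553, -0.04, 0.117], [0.546, -0.037, 0.119], [0.542, -0.04, 0.126], [0.539, -0.037, 0.116], [0.535, -0.037, 0.12], [0.532, -0.037, 0.12], [0.534, -0.071, 0.104], [0.53, -0.042, 0.115], [0.533, -0.057, 0.099], [0.531, -0.065, 0.107], [0.531, -0.073, 0.105], [0.527, -0.04, 0.119], [0.529, -0.051, 0.103], [0.529, -0.059, 0.105], [0.529, -0.068, 0.105], [0.531, -0.076, 0.094], [0.524, -0.042, 0.12], [0.525, -0.053, 0.113], [0.526, -0.062, 0.106], [0.525, -0.07, 0.108], [0.523, -0.048, 0.108], [0.522, -0.056, 0.113], [0.522, -0.065, 0.11], [0.522, -0.073, 0.111], [0.52, -0.065, 0.107], [0.519, -0.073, 0.112]]
```

Top edge at y ≈ -0.038, z ≈ 0.118: about 6–8° past upright, held and tracking. Continuing.

>>> send_rows(commands=[[255,-0.02,0.65,0.05,0,0,0],[255,-0.02,0.65,0.01,0,0,0],[255,-0.02,0.65,-0.05,0,0,0],[255,-0.02,0.63,-0.11,0,0,0],[255,0,0,0,0,0,0]])

```text
t: 17.25
ee_pos: [0.5945, -0.033, 0.0821]
orientation: [0.704, -0.011, 0.71, 0.009]
force: [0.8, -9.5, -2.3]
opening: 0.0291
```

```bash
cat > chk.py <<'E'
from k import *
s=st()
b=grab('top'); P=b['P']; m=(P[...,0]>.47)&(P[...,0]<.65)&(P[...,1]>-.13)&(P[...,1]<.1)&(P[...,2]>.03)&(P[...,2]<.13)&(b['frame'].min(2)>120)
p=P[m]; hi=p[p[:,1]>np.percentile(p[:,1],90)]; print(m.sum(),'front edge y,z',hi.mean(0).round(3)); q=p[(p[:,0]>.5)&(p[:,0]<.54)]; print(q[np.argsort(q[:,1])][::max(1,len(q)//12),1:].round(3).tolist())
E
python3 chk.py
```

```text
t 17.25 p [ 0.5945 -0.033   0.0821] q [-0.15  0.27  1.46 -0.    1.42 -0.18] F [ 0.8 -9.5 -2.3] M [-2.28 -0.49  0.02] op 0.0291
[[-0.009, -0.028, 1.0], [-0.002, 1.0, 0.028], [-1.0, -0.002, -0.009]]
116 front edge y,z [ 0.565 -0.007  0.11 ]
[[-0.057, 0.081], [-0.054, 0.085], [-0.051, 0.09], [-0.049, 0.078], [-0.045, 0.107], [-0.043, 0.101], [-0.04, 0.109], [-0.037, 0.11], [-0.034, 0.103], [-0.031, 0.109], [-0.026, 0.094], [-0.023, 0.098], [-0.012, 0.116], [-0.009, 0.113]]
```

>>> send_rows(commands=[[255,-0.01,0.55,-0.13,0,0,0],[255,-0.01,0.55,-0.22,0,0,0],[255,-0.01,0.54,-0.3,0,0,0],[255,-0.01,0.48,-0.35,0,0,0],[255,0,0,0,0,0,0]])

```text
t: 17.8
ee_pos: [0.5942, -0.0109, 0.0737]
orientation: [0.704, -0.01, 0.71, 0.01]
force: [-1.3, -6.9, 3.0]
opening: 0.0292
```

```bash
python3 chk.py
```

```text
t 17.8 p [ 0.5942 -0.0109  0.0737] q [-0.11  0.27  1.48 -0.    1.4  -0.14] F [-1.3 -6.9  3. ] M [-1.84 -0.01 -0.03] op 0.0292
[[-0.008, -0.028, 1.0], [-0.001, 1.0, 0.028], [-1.0, -0.001, -0.008]]
300 front edge y,z [0.563 0.019 0.093]
[[-0.044, 0.033], [-0.038, 0.035], [-0.034, 0.088], [-0.029, 0.082], [-0.026, 0.083], [-0.02, 0.071], [-0.015, 0.09], [-0.012, 0.101], [-0.006, 0.093], [0.005, 0.089], [0.01, 0.091], [0.013, 0.095], [0.019, 0.099]]
```

>>> send_rows(commands=[[255,-0.01,0.4,-0.42,0,0,0],[255,-0.01,0.35,-0.46,0,0,0],[255,-0.01,0.28,-0.48,0,0,0],[255,-0.01,0.2,-0.48,0,0,0],[255,0,0,0,0,0,0]])

```text
t: 18.35
ee_pos: [0.5956, 0.0032, 0.0573]
orientation: [0.706, -0.009, 0.708, 0.011]
force: [0.0, -1.9, 8.6]
opening: 0.0295
```

```bash
python3 chk.py
```

```text
t 18.35 p [0.5956 0.0032 0.0573] q [-0.09  0.28  1.49  0.    1.37 -0.12] F [ 0.  -1.9  8.6] M [-1.13 -0.13 -0.03] op 0.0295
[[-0.003, -0.029, 1.0], [0.003, 1.0, 0.029], [-1.0, 0.003, -0.003]]
352 front edge y,z [0.567 0.034 0.07 ]
[[-0.033, 0.032], [-0.03, 0.03], [-0.026, 0.038], [-0.024, 0.037], [-0.018, 0.077], [-0.012, 0.078], [-0.006, 0.081], [0.002, 0.089], [0.008, 0.058], [0.019, 0.062], [0.025, 0.068], [0.028, 0.068], [0.034, 0.068]]
```

>>> send_rows(commands=[[255,-0.01,0.3,-0.42,0,0,0],[255,-0.01,0.32,-0.44,0,0,0],[255,-0.01,0.32,-0.46,0,0,0],[255,-0.01,0.3,-0.46,0,0,0],[255,0,0.26,-0.46,0,0,0],[255,0,0,0,0,0,0]])

```text
t: 19.0
ee_pos: [0.5944, 0.0209, 0.0335]
orientation: [0.705, -0.008, 0.709, 0.013]
force: [0.5, 3.3, 6.2]
opening: 0.0292
```

```bash
python3 chk.py
```

```text
t 19.0 p [0.5944 0.0209 0.0335] q [-0.06  0.31  1.52  0.01  1.32 -0.1 ] F [0.5 3.3 6.2] M [-0.04 -0.27 -0.05] op 0.0292
[[-0.005, -0.029, 1.0], [0.008, 1.0, 0.029], [-1.0, 0.008, -0.005]]
149 front edge y,z [0.564 0.047 0.035]
[[0.002, 0.058], [0.005, 0.061], [0.006, 0.031], [0.011, 0.06], [0.017, 0.06], [0.023, 0.059], [0.026, 0.035], [0.029, 0.036], [0.032, 0.036], [0.035, 0.038], [0.035, 0.033], [0.038, 0.036], [0.04, 0.042], [0.041, 0.034], [0.043, 0.036], [0.046, 0.038]]
```

>>> send_rows(commands=[[255,0,0.12,-0.35,0,0,0],[255,0,0.06,-0.3,0,0,0],[255,0,0.03,-0.2,0,0,0],[255,0,0,0,0,0,0]])

```text
t: 19.45
ee_pos: [0.5944, 0.0238, 0.0255]
orientation: [0.705, -0.007, 0.709, 0.014]
force: [-0.8, 5.8, 8.7]
opening: 0.0293
```

```bash
sed -i 's/>.03)&(P\[...,2\]<.13/>.006)\&(P[...,2]<.13/' chk.py
python3 - <<'E'
from k import *
s=st(); b=grab('top'); P=b['P']
m=(P[...,0]>.50)&(P[...,0]<.63)&(P[...,1]>-.07)&(P[...,1]<.055)&(P[...,2]>.005)&(P[...,2]<.03); p=P[m]
k=np.linalg.lstsq(np.c_[p[:,:2]-[.56,0],np.ones(len(p))],p[:,2],rcond=None)[0]; print(k,len(p))
E
```

```text
t 19.45 p [0.5944 0.0238 0.0255] q [-0.06  0.31  1.53  0.01  1.31 -0.09] F [-0.8  5.8  8.7] M [ 0.27 -0.18 -0.1 ] op 0.0293
[[-0.005, -0.029, 1.0], [0.01, 1.0, 0.029], [-1.0, 0.01, -0.005]]
[-0.00872116  0.05705282  0.01992424] 792
```

>>> send_rows(commands=[[255,0,0.02,-0.15,0,0,0],[255,0,0,-0.15,0,0,0],[255,0,0,-0.1,0,0,0],[255,0,0,0,0,0,0]])

```text
t: 19.9
ee_pos: [0.5945, 0.0247, 0.0218]
orientation: [0.705, -0.006, 0.709, 0.014]
force: [-0.5, 7.8, 8.9]
opening: 0.0296
```

```bash
cat > fl.py <<'E'
from k import *
s=st(); b=grab('top'); P=b['P']
m=(P[...,0]>.50)&(P[...,0]<.63)&(P[...,1]>-.07)&(P[...,1]<.055)&(P[...,2]>.005)&(P[...,2]<.03); p=P[m]
k=np.linalg.lstsq(np.c_[p[:,:2]-[.56,0],np.ones(len(p))],p[:,2],rcond=None)[0]; print(k,len(p))
E
python3 fl.py
```

```text
t 19.9 p [0.5945 0.0247 0.0218] q [-0.06  0.32  1.53  0.01  1.3  -0.09] F [-0.5  7.8  8.9] M [ 0.46 -0.02 -0.11] op 0.0296
[[-0.005, -0.029, 1.0], [0.011, 1.0, 0.029], [-1.0, 0.011, -0.005]]
[-0.00238595  0.02547929  0.01822079] 805
```

>>> send_rows(commands=[[255,0,0.05,-0.12,0,0,0],[255,0,0.05,-0.1,0,0,0],[255,0,0,0,0,0,0]])

```text
t: 20.25
ee_pos: [0.5944, 0.0254, 0.0193]
orientation: [0.705, -0.007, 0.709, 0.014]
force: [-1.3, 6.0, 8.6]
opening: 0.0295
```

```bash
python3 fl.py
```

```text
t 20.25 p [0.5944 0.0254 0.0193] q [-0.06  0.32  1.53  0.01  1.3  -0.09] F [-1.3  6.   8.6] M [ 0.39 -0.22 -0.09] op 0.0295
[[-0.005, -0.029, 1.0], [0.01, 1.0, 0.029], [-1.0, 0.01, -0.005]]
[-0.00637332  0.00148363  0.01717148] 811
```

The plate lies flat (slope 0.0015). Sliding it towards the fence.

>>> send_rows(commands=[[255,-0.01,0.3,0.04,0,0,0],[255,-0.02,0.6,0,0,0,0],[255,-0.02,0.6,0,0,0,0],[255,-0.02,0.6,0,0,0,0],[255,-0.02,0.6,0,0,0,0],[255,-0.02,0.6,0,0,0,0],[255,-0.02,0.6,0,0,0,0],[255,-0.01,0.5,0,0,0,0],[255,0,0,0,0,0,0]])

```text
t: 21.2
ee_pos: [0.5928, 0.0652, 0.0186]
orientation: [0.705, -0.01, 0.709, 0.011]
force: [0.4, -5.1, 3.3]
opening: 0.0291
```

Run:
```python
from k import *
s=st(); b=grab('top'); cv2.imwrite('pics/t8.png',cv2.resize(b['frame'][130:240,260:370],(600,600),interpolation=2)[:,:,::-1])
```

```text
t 21.2 p [0.5928 0.0652 0.0186] q [ 0.01  0.32  1.53  0.    1.3  -0.02] F [ 0.4 -5.1  3.3] M [-1.42 -0.61 -0.06] op 0.0291
[[-0.006, -0.029, 1.0], [0.001, 1.0, 0.029], [-1.0, 0.001, -0.006]]
```

View pics/t8.png

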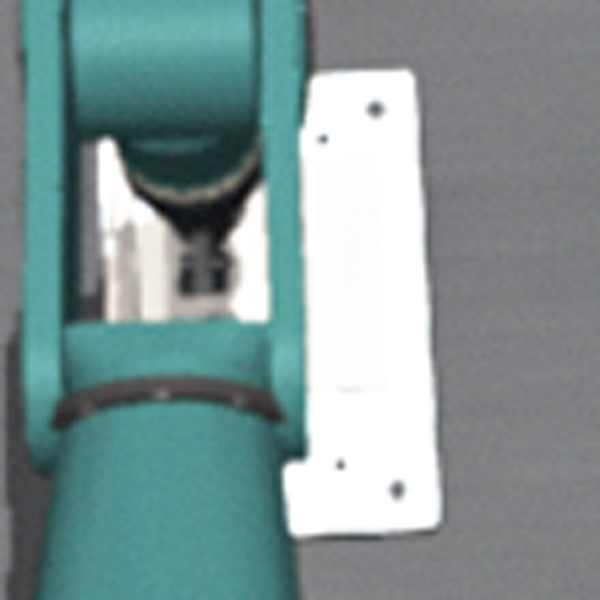

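The view is mostly blocked by the arm. The plate's plain edge shows faintly at column 380, inside the platen, so about 1.2 cm remains. Creeping on.

>>> send_rows(commands=[[255,-0.01,0.3,0,0,0,0],[255,-0.01,0.3,0,0,0,0],[255,-0.01,0.2,0,0,0,0],[255,0,0.1,0,0,0,0],[255,0,0.1,0,0,0,0],[255,0,0,0,0,0,0]])

```text
t: 21.85
ee_pos: [0.5922, 0.0752, 0.0186]
orientation: [0.705, -0.01, 0.709, 0.01]
force: [-0.1, -5.2, 2.7]
opening: 0.0293
```

Run:
```python
from k import *
s=st()
```

```text
t 21.85 p [0.5922 0.0752 0.0186] q [0.03 0.33 1.52 0.   1.3  0.  ] F [-0.1 -5.2  2.7] M [-1.55 -0.67 -0.06] op 0.0293
[[-0.006, -0.029, 1.0], [0.0, 1.0, 0.029], [-1.0, 0.001, -0.006]]
```

>>> send_rows(commands=[[255,0,0.1,0,0,0,0],[255,0,0.1,0,0,0,0],[255,0,0,0,0,0,0]])

```text
t: 22.15
ee_pos: [0.5921, 0.0772, 0.0186]
orientation: [0.705, -0.01, 0.709, 0.01]
force: [0.9, -6.1, 3.1]
opening: 0.0295
```

Run:
```python
from k import *
s=st()
```

```text
t 22.15 p [0.5921 0.0772 0.0186] q [0.03 0.33 1.52 0.   1.3  0.01] F [ 0.9 -6.1  3.1] M [-1.55 -0.63 -0.09] op 0.0295
[[-0.006, -0.029, 1.0], [0.0, 1.0, 0.029], [-1.0, 0.001, -0.006]]
```

>>> send_rows(commands=[[255,0,0.1,0,0,0,0],[255,0,0.1,0,0,0,0],[255,0,0,0,0,0,0]])

```text
t: 22.45
ee_pos: [0.5921, 0.0791, 0.0186]
orientation: [0.705, -0.01, 0.709, 0.01]
force: [0.6, -6.7, 2.7]
opening: 0.0295
```

>>> send_rows(commands=[[255,0,0.1,0,0,0,0],[255,0,0,0,0,0,0]])

```text
t: 22.65
ee_pos: [0.5921, 0.0799, 0.0186]
orientation: [0.705, -0.01, 0.709, 0.01]
force: [0.2, -6.4, 3.3]
opening: 0.0291
```

Run:
```python
from k import *
s=st()
```

```text
t 22.65 p [0.5921 0.0799 0.0186] q [0.04 0.33 1.52 0.   1.3  0.01] F [ 0.2 -6.4  3.3] M [-1.6  -0.62 -0.  ] op 0.0291
[[-0.006, -0.029, 1.0], [-0.0, 1.0, 0.029], [-1.0, 0.0, -0.006]]
```

>>> send_rows(commands=[[255,0,0.1,0,0,0,0],[255,0,0.1,0,0,0,0],[255,0,0,0,0,0,0]])

```text
t: 22.95
ee_pos: [0.5922, 0.0803, 0.0186]
orientation: [0.705, -0.012, 0.709, 0.009]
force: [0.4, -10.0, 3.5]
opening: 0.0294
```

>>> send_rows(commands=[[255,0,0.1,0,0,0,0],[255,0,0,0,0,0,0]])

```text
t: 23.15
ee_pos: [0.5922, 0.0805, 0.0186]
orientation: [0.705, -0.012, 0.709, 0.009]
force: [1.1, -11.9, 2.6]
opening: 0.0296
```

Run:
```python
from k import *
s=st(); b=grab('scene'); P=b['P']; m=(P[...,0]>.48)&(P[...,0]<.64)&(P[...,1]>.08)&(P[...,1]<.13)&(P[...,2]<.04); print(P[m][::max(1,m.sum()//20)].round(3).tolist())
```

```text
t 23.15 p [0.5922 0.0805 0.0186] q [ 0.04  0.33  1.52 -0.    1.3   0.01] F [  1.1 -11.9   2.6] M [-2.45 -0.65  0.37] op 0.0296
[[-0.006, -0.03, 1.0], [-0.005, 1.0, 0.03], [-1.0, -0.004, -0.007]]
[[0.481, 0.103, 0.027], [0.481, 0.085, 0.012], [0.514, 0.106, 0.024], [0.507, 0.086, 0.024], [0.51, 0.083, 0.02], [0.533, 0.091, 0.018], [0.54, 0.089, 0.018], [0.55, 0.081, 0.017], [0.584, 0.089, 0.028], [0.585, 0.089, 0.02], [0.621, 0.109, 0.023], [0.63, 0.112, 0.027], [0.631, 0.108, 0.026], [0.618, 0.102, 0.012], [0.618, 0.09, 0.018], [0.638, 0.109, 0.023], [0.628, 0.105, 0.01], [0.627, 0.094, 0.015], [0.625, 0.089, 0.012], [0.625, 0.085, 0.011], [0.632, 0.086, 0.012], [0.634, 0.081, 0.01]]
```

Fence contact (12 N). I'll release, rise and look.

>>> send_rows(commands=[[255,0,-0.1,0,0,0,0],[200,0,0,0,0,0,0],[110,0,0,0,0,0,0],[110,0,0,0,0,0,0],[110,0,0,1.5,0,0,0],[110,0,0,3,0,0,0],[110,0,-1,4,0,0,0],[110,0,-4,4,0,0,0],[200,0,-5,2,0,0,0],[255,0,-5,0,0,0,0],[255,0,-5,0,0,0,0],[255,0,-3,0,0,0,0]])

```text
t: 24.4
ee_pos: [0.5918, -0.1405, 0.1592]
orientation: [0.705, -0.009, 0.709, 0.011]
force: [0.6, 1.0, -0.7]
opening: -0.0003
```

Run:
```python
from k import *
s=st(); a=grab('scene'); b=grab('top')
cv2.imwrite('pics/f9.png',np.hstack([cv2.resize(a['frame'][150:270,265:395],(433,400),interpolation=2),cv2.resize(b['frame'][130:240,260:350],(327,400),interpolation=2)])[:,:,::-1])
```

```text
t 24.4 p [ 0.5918 -0.1405  0.1592] q [-0.33  0.24  1.34  0.    1.57 -0.35] F [ 0.6  1.  -0.7] M [0.05 0.01 0.01] op -0.0003
[[-0.004, -0.028, 1.0], [0.002, 1.0, 0.028], [-1.0, 0.002, -0.004]]
```

View pics/f9.png

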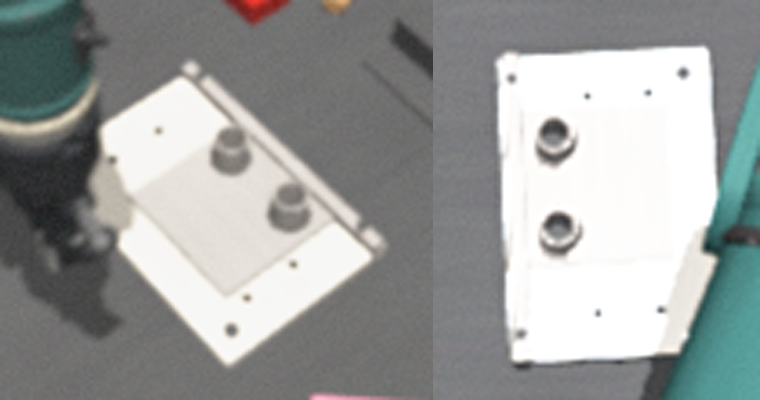

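The plate lies flat on the platen with tubes up (left half, tubes at (230,150) and (290,205)). Its tube edge runs along the fence, and the plain edge runs parallel to the platen side. I'll seat it with a light central push on the plain edge using closed fingers.

>>> send_rows(commands=[[255,-0.7,2,-1,0,0,0],[255,-0.7,2,-2,0,0,0],[255,-0.7,2,-2.5,0,0,0],[255,-0.7,2,-2.5,0,0,0],[255,-0.7,2,-2.5,0,0,0],[255,0,0,-1.5,0,0,0],[255,0,0,-1,0,0,0],[255,0,0,-0.7,0,0,0],[255,0,0,0,0,0,0],[255,0,0,0,0,0,0]])

```text
t: 25.5
ee_pos: [0.558, -0.0385, 0.0218]
orientation: [0.706, -0.01, 0.708, 0.011]
force: [0.5, -0.5, 0.5]
opening: -0.0001
```

Run:
```python
from k import *
s=st()
```

```text
t 25.5 p [ 0.558  -0.0385  0.0218] q [-0.17  0.24  1.62  0.    1.28 -0.2 ] F [ 0.5 -0.5  0.5] M [-0.04  0.   -0.03] op -0.0001
[[-0.004, -0.029, 1.0], [0.002, 1.0, 0.029], [-1.0, 0.002, -0.004]]
```

>>> send_rows(commands=[[255,0,0,-0.4,0,0,0],[255,0,0,-0.27,0,0,0],[255,0,0.4,0,0,0,0],[255,0,0.4,0,0,0,0],[255,0,0.3,0,0,0,0],[255,0,0.1,0,0,0,0],[255,0,0,0,0,0,0]])

```text
t: 26.2
ee_pos: [0.5572, -0.0266, 0.0143]
orientation: [0.705, -0.011, 0.709, 0.011]
force: [0.2, -4.7, 0.3]
opening: -0.0
```

>>> send_rows(commands=[[255,0,0.1,0,0,0,0],[255,0,0.1,0,0,0,0],[255,0,0.1,0,0,0,0],[255,0,0,0,0,0,0]])

```text
t: 26.6
ee_pos: [0.5572, -0.0263, 0.0144]
orientation: [0.705, -0.012, 0.709, 0.009]
force: [-0.6, -10.0, 0.3]
opening: -0.0001
```

>>> send_rows(commands=[[255,0,0.2,0,0,0,0],[255,0,0.2,0,0,0,0],[255,0,0,0,0,0,0]])

```text
t: 26.9
ee_pos: [0.5573, -0.026, 0.0145]
orientation: [0.705, -0.015, 0.709, 0.006]
force: [-1.0, -20.1, -1.0]
opening: 0.0002
```

>>> send_rows(commands=[[255,0,-0.5,0,0,0,0],[255,0,-1,0,0,0,0],[255,0,-1,1,0,0,0],[255,0,-2,4,0,0,0],[255,0,-5,5,0,0,0],[255,0,-5,4,0,0,0],[255,0,-5,2,0,0,0],[255,0,-5,0,0,0,0],[255,0,-5,0,0,0,0],[255,0,0,0,0,0,0]])

```text
t: 27.9
ee_pos: [0.5562, -0.2909, 0.15]
orientation: [0.705, -0.009, 0.709, 0.008]
force: [-0.0, 0.9, -0.6]
opening: -0.0001
```

Run:
```python
from k import *
s=st(); a=grab('scene'); b=grab('top')
# tubes axes / plain edge line vs fence from scene: gradient along platen-y lines on plain edge
yaw=.029; o=np.array([.5574,-.050]); u=np.array([np.cos(yaw),np.sin(yaw)]); h=np.array([-np.sin(yaw),np.cos(yaw)])
for f,nm in((a,'scene'),(b,'top')):
    g=cv2.GaussianBlur(cv2.cvtColor(f['frame'],cv2.COLOR_RGB2GRAY),(0,0),.7).astype(np.float32); r=[]
    for xx in np.arange(-.055,.056,.01):
        ys=np.arange(.02,.06,.0005); P=np.array([np.r_[o+u*xx+h*y,.018] for y in ys]); q=proj(f,P).astype(np.float32)
        v=cv2.remap(g,q[:,:1],q[:,1:],1)[:,0]; d=np.abs(np.convolve(v,np.r_[np.ones(6),-np.ones(6)],'valid')); i=d.argmax(); r.append((xx,ys[i]+.00275,d[i]/6))
    r=np.array(r); k=np.polyfit(r[:,0],r[:,1],1); print(nm,(r[:,1]*1000).round(1),r[:,2].round(0),'slope',k[0].round(4))
P=a['P']; m=(P[...,0]>.50)&(P[...,0]<.62)&(P[...,1]>-.005)&(P[...,1]<.05)&(P[...,2]<.03); p=P[m]; print(np.linalg.lstsq(np.c_[p[:,:2]-[.56,0],np.ones(len(p))],p[:,2],rcond=None)[0],len(p))
cv2.imwrite('pics/f10.png',cv2.resize(a['frame'][165:265,290:390],(600,600),interpolation=2)[:,:,::-1])
```

```text
t 27.9 p [ 0.5562 -0.2909  0.15  ] q [-0.57  0.29  1.3  -0.    1.56 -0.59] F [-0.   0.9 -0.6] M [0.05 0.01 0.05] op -0.0001
[[-0.005, -0.023, 1.0], [-0.001, 1.0, 0.023], [-1.0, -0.001, -0.005]]
scene [31.3 30.8 30.8 31.3 31.8 31.8 31.3 31.3 31.3 31.3 31.3 31.8] [11. 11. 10. 10. 10. 12. 12. 14. 11. 12. 11. 10.] slope 0.004
top [34.3 36.8 36.3 36.3 35.8 34.8 35.3 37.8 37.3 36.8 35.3 35.8] [1. 1. 1. 1. 1. 1. 1. 2. 2. 2. 1. 2.] slope 0.0063
[-0.00643104  0.0005187   0.01785153] 707
```

View pics/f10.png

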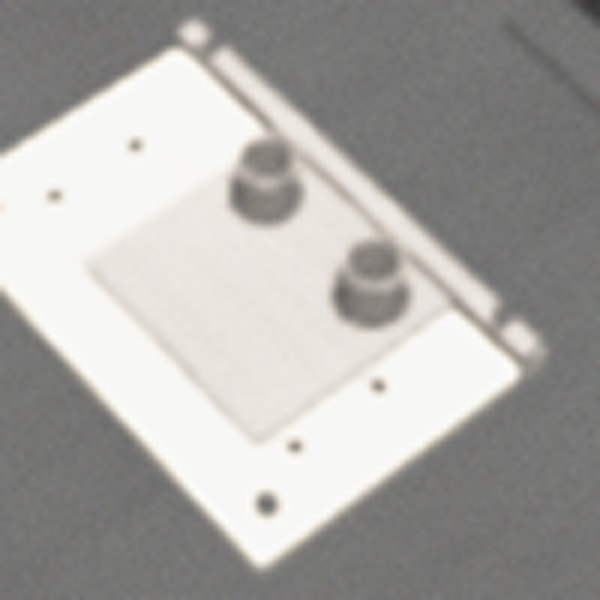

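```bash
python3 -c "
from workcell import env
print(env.job_done())"
```

```text
the job is handed in; nothing more can be done
None
```

The foot plate now lies flat on the platen, tubes up, with its tube edge against the fence. I handed the job in at about 28 s of robot time, with the gripper shut and well clear.

**What I did:**
- **First attempt:** I pinched the raised edge, slid the plate to the wall and levered it upright. When I let go to regrip, it dropped back onto its tubes at the wall, because it doesn't stand upright on its own.
- **Second attempt:** I gripped one tube crosswise from under the raised edge and pushed the plate to wall contact again. I levered it up and laid it over with the tube turning in the pads, so it was held until flat.
- **Finish:** I slid it to the fence and let go. I then seated it with a central push of about 20 N on the plain edge; it gave only about 0.6 mm.

**Last checks:**
- **Flat:** the slope towards the fence is about 0.0005 rad, and the plate's top is 17.9 mm above the bench, against 18 mm expected.
- **Flush:** the last picture shows no visible gap. The plain edge came out parallel to the fence to 0.004 rad, about 0.5 mm over the plate's length, which is within what I can measure.
- **Disagreement:** I measured the plain edge 31 mm from the platen side in one camera and about 36 mm in the other. Flush would be 35 mm. The contrast in the second camera was very weak, so I relied on the push and the picture.
- **Other things:** I saw no sign in the pictures that anything else had moved, and contact forces in the readings stayed at about 20 N or less.

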